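Square a vial rack against the locating rail of an autosampler

ROBOT

A 7-joint arm with a two-finger parallel gripper is mounted at the origin on the work surface. World frame = base frame: x ahead of the robot, y to its left, z up, the work surface at z = 0. Lengths are in m, angles in rad, forces in N, time in s.
With the tool pointing down it reaches from about 0.425 to 0.925 m from the base axis. Payload 6.8 kg.
Tool frame: the origin (TCP) lies on the centre line of the jaws, within the pads' length; the fingertips stand bot.tip_reach ahead of it and the grasp point (between the pads) lies 3 mm ahead of it (bot.tip_reach is the distance from the TCP to the fingertips, in m); z points along the fingers, y is the line along which they close (so a half turn about z gives the same grasp; the last joint's range is limited). The gripper opens to 85 mm and grips with 20 to 120 N. Pads are 22 mm wide; open, the fingers measure 114 mm over their backs; the gripper's body (76 mm by 85 mm) begins 54 mm behind the grasp point. The pads swing forward as they close: fully open they stand 13 mm farther back than shut.
Start: joints at [-1.312, 0.477, 0.022, 1.555, -0.011, 1.109, -0.083], TCP at [0.242, 0.63, 0.214] pointing down, gripper open.
Joint ranges: [-2.96, 2.96], [-0.34, 2.1], [-1.41, 1.46], [0.24, 2.44], [-1.37, 4.51], [0.17, 1.92], [-2.96, 2.96]. Speed limits (rad/s): [2.39, 2.39, 3.14, 3.14, 3.14, 3.14, 3.14].

INTERFACE

Orientations are given as a unit quaternion [w, x, y, z].
In Python, from station import bot gives the robot as it stands.
- The arm moves only by the tool jog_arm, never from a script. Its argument "deltas" is a list of rows, each a list of 7 numbers: the shift along the world's x, y, z in m, then the turn, a rotation vector about the world's x, y, z in rad, then the opening, from 0 (shut) to 1 (fully open). In form: [[x, y, z, rx, ry, rz, grip], ...]. A call has 1 to 10 rows; each row shifts and turns the commanded pose from where the row before left it; what a row does not reach is not made up. A row lasts 1/10 s, in which the tool goes at most 50 mm and 8.59 degrees, less where a joint would pass 70% of its speed; a pose out of reach is approached as far as the arm can. A call with a gripper value outside its range is refused whole. The fingers move at their own pace and stop on an object; "newtons" is the grip in N (left out, the last holds). Time passes only in rows, so rows that do not move let the fingers close. It gives the time, the measured TCP pose, the force, the opening and the grip force at its end, in the units of the state.
- bot.get_obs(): the state, without advancing time (a new reading comes with each control period).
- bot.read_camera(name): name is "scene" or "top" or "wrist"; returns a dict with "img" (384x512x3 uint8, red, green, blue), "K" (3x3 intrinsics, pixels), "eye" and "attitude" of the camera in the world. Camera axes: x right, y down, z forward; pixel columns grow to the right and rows downward; lengths in m; the calibration is good to about 2 mm. The wrist camera is an equidistant fisheye: a pixel r from the principal point sees the ray r / f radians off the axis. A picture is of the moment at which its call begins. There is no depth.
- bot.hand_in(): hands the job in; it is judged then, once.
The state is a dict: "t": time; "q": joint angles; "joint_vel": joint speeds; "joint_torque": joint torques, N m; "eef_pos": TCP position; "tool_rot": TCP orientation; "contact_force": force on the tool from outside, world axes, zero at the start; "torque": the same for the moment, N m; "gripper_width": opening from 0.0 (shut) to 1.0 (fully open); "grasp_force": force on a finger pad.
Only numpy, scipy, OpenCV 4.12 (cv2) and the standard library are available. Lean on these libraries where they do the work, as an engineer would, in place of code of your own. Each camera call takes 0.05 s, during which the arm holds its last target. There are 200 camera calls.

TASK

Load the sampler: push the skewed vial rack back until its foot bears on the locating rail along its whole length, slide it along the rail until its end bears on the end stop, then press it once more against the rail so that it is left flush against both. Creep up to each contact, feel for it and hold a light, steady push of about 8 N there for a moment, never forcing the rack. Do not tip the rack, and leave the other things where they stand.

Things in the scene. Friction and masses are not known exactly. Their poses are not given: they have to be found in the camera images.
- bed: Sampler's flat aluminium bed, 340 x 580 mm, top 24 mm above the bench; fixed, new place and yaw each time. Origin: centre of its underside. x points away from the robot, square to the rail; y runs along the rail, to the left. Behind the rail: needle-arm tower 200 mm high at x +143, y +264 mm, arm swung out to +y; wash port 28 mm high at x +145, y -255 mm.
- rail: Fixed aluminium rail on the bed, 500 mm long, 30 mm high, bed axes. Origin: mid-length, on the bed at the foot of its flat locating face, which looks to -x. A hold-down lip 4 mm thick stands 9 mm out from the face to -x, underside 10 mm above the bed: the rack's foot slides in under it and stops against the face. Creep onto it, and onto the stop, at 5 mm/s or less.
- stop: Fixed aluminium end stop at the left (+y) part of the rail, new place each time, bed axes: block 60 (x) x 18 x 40 mm high, with a thumb screw over the rail. Origin: on the bed, mid-foot of its flat stop face, which looks to -y along the rail.
- rack: Loose solid white vial rack on the bed: block 76 (x) x 292 (y) x 38 mm high, vials fast in it up to 54 mm above the bed; 0.5 to 1 kg, slides at 1 to 4 N. Origin: centre of its underside. Flat front face at x -38 mm, end faces at y -146 and +146 mm. A foot 6 mm thick runs along the far side, edge at x +50 mm. Home: foot's edge on the rail face, +y end on the stop face.
- rack_foot_left (a point): Point on the edge of the rack's foot near its left (+y) end: rack x +50, y +140, z +3 mm. Rack axes.
- rack_foot_right (a point): Point on the edge of the rack's foot near its right (-y) end: rack x +50, y -140, z +3 mm. Rack axes.
- rack_end (a point): Middle of the rack's left (+y) end face, the one that meets the stop: rack x 0, y +146, z +17 mm. Rack axes.
- bottle: Bystander: amber bottle 72 mm across, 150 mm high, on the bench. Origin: centre of its underside.
- beaker: Bystander: glass beaker 68 mm across, 85 mm high, on the bench. Origin: centre of its underside.
- spanner: Bystander: small spanner 150 mm long lying on the bench. Origin: its underside, about mid-length.
- jar: Bystander: small jar 28 mm across, 50 mm high, standing near the left front corner of the bed. Origin: centre of its underside.

How it is judged:
On the way, in this order (a step that is already met when the one before it is completed fails the run):
1. the rack's foot bears on the rail along its whole length: both ends of the foot within 1.5 mm of the rail face and the rack pressed on the rail with more than 3 N (x of each of rack_foot_left, rack_foot_right in the frame of rail above -0.0015 m and contact force between rack and rail above 3 N), for 0.3 s.
2. the rack, still within 4 mm of the rail at both ends, bears on the end stop with more than 3 N (y of rack_end in the frame of stop above -0.0015 m and contact force between rack and stop above 3 N and x of each of rack_foot_left, rack_foot_right in the frame of rail above -0.004 m), for 0.3 s.
3. the rack is pressed home once more: both ends of the foot within 1.5 mm of the rail face, its end within 1.5 mm of the stop face, and the rack pressed on the rail with more than 3 N (all of step 1 and y of rack_end in the frame of stop above -0.0015 m), for 0.3 s.
At the end, for the whole second after the job is handed in: The rack lies flat and still on the bed, both ends of its foot within 1.5 mm of the rail face and its left end within 1.5 mm of the stop face (x of each of rack_foot_left, rack_foot_right in the frame of rail above -0.0015 m and y of rack_end in the frame of stop above -0.0015 m and angle between rack's own z axis and vertical below 0.02 rad and linear speed of rack below 0.005 m/s and angular speed of rack below 0.05 rad/s); the robot touches nothing.
It fails at once if the rack is forced against the rail (over 12 N) (contact force between rack and rail above 12 N).
It fails at once if the rack is forced against the end stop (over 12 N) (contact force between rack and stop above 12 N).
It fails at once if the rack is tipped by more than about 6 degrees (angle between rack's own z axis and vertical above 0.1 rad).
It fails at once if a bystander is moved by more than 15 mm (distance of any of bottle, beaker, spanner, jar from where it was at the start of the episode above 0.015 m).
It also fails if it takes over 72 s, if anything falls off the work surface, if the arm or the gripper's body presses on something with over 40 N, if the wrist force passes 120 N, or if a joint passes its speed limit or range.

## Working session

There is one attempt and no reset: what is moved stays moved. The work goes in short steps, Python scripts to look and compute and a tool call to move; the robot and the scene stay as the last step left them, time stands still between calls to the robot, and variables do not carry over. Pictures are saved under pics/ and viewed, at most 10 in all, crops included, and the job is handed in when it is done.

Besides the shell and the picture viewer there is one more tool, called after "Request:" as name([rows], argument=value, ...), one row to a line, values as JSON. jog_arm: Moves the arm, as the interface text tells. Its arguments: {"type":"object","properties":{"deltas":{"type":"array"},"newtons":{"type":"number"}},"required":["deltas"]}

```bash
ls; mkdir -p pics
python3 - <<'E'
from station import bot
import cv2,numpy as np
ims=[]
for n in("scene","top"):
    c=bot.read_camera(n); cv2.imwrite(f"pics/{n}_raw.png",c["img"][:,:,::-1]); ims.append(c["img"][:,:,::-1])
    print(n,c["K"],c["eye"],c["attitude"])
    cv2.imwrite(f"pics/{n}0.png",cv2.resize(ims[-1],(768,576),interpolation=cv2.INTER_CUBIC))
o=bot.get_obs();print({k:np.round(v,3) for k,v in o.items()},bot.tip_reach)
E
```

```text
pics
scene [[366.70487404   0.         259.27932995]
 [  0.         366.70487404 189.55764738]
 [  0.           0.           1.        ]] [ 1.50019418 -0.01651802  0.7749636 ] [-0.33120019  0.61957846  0.63375304 -0.32370673]
top [[352.01324513   0.         255.48381414]
 [  0.         352.01324513 194.96325755]
 [  0.           0.           1.        ]] [ 2.53880382e-01 -7.65385489e-04  1.02827429e+00] [-0.07738173  0.74667965 -0.65662666  0.07295881]
{'t': np.float64(0.1), 'q': array([-1.312,  0.478,  0.022,  1.556, -0.012,  1.109, -0.083]), 'joint_vel': array([ 0.001, -0.002, -0.001, -0.002, -0.   , -0.001, -0.001]), 'joint_torque': array([ 5.0000e-03, -5.9776e+01,  1.6130e+00, -2.8195e+01,  1.3000e-02,
        5.0000e-03,  0.0000e+00]), 'eef_pos': array([0.242, 0.63 , 0.213]), 'tool_rot': array([-0.   ,  0.182,  0.983, -0.001]), 'contact_force': array([ 0.229, -0.672, -0.471]), 'torque': array([ 0.018, -0.049, -0.012]), 'grasp_force': np.float64(0.0), 'gripper_width': np.float64(0.998)} 0.022
```

View pics/scene0.png

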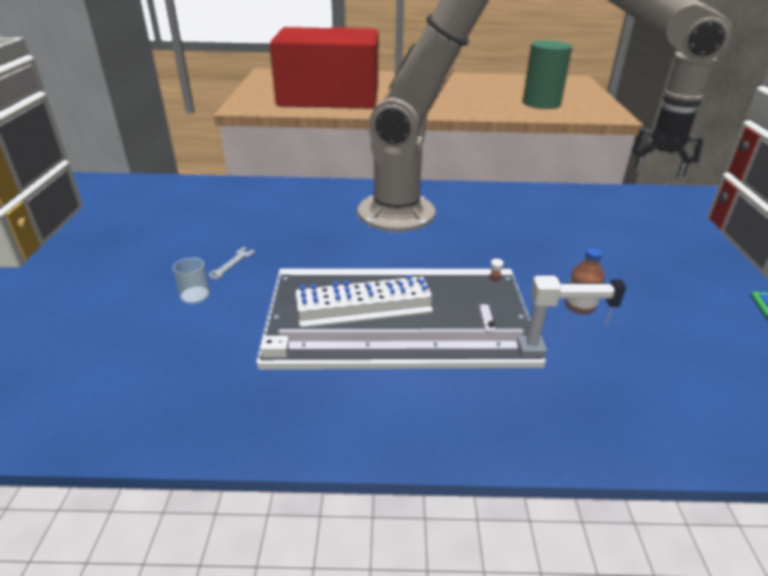

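View pics/top0.png

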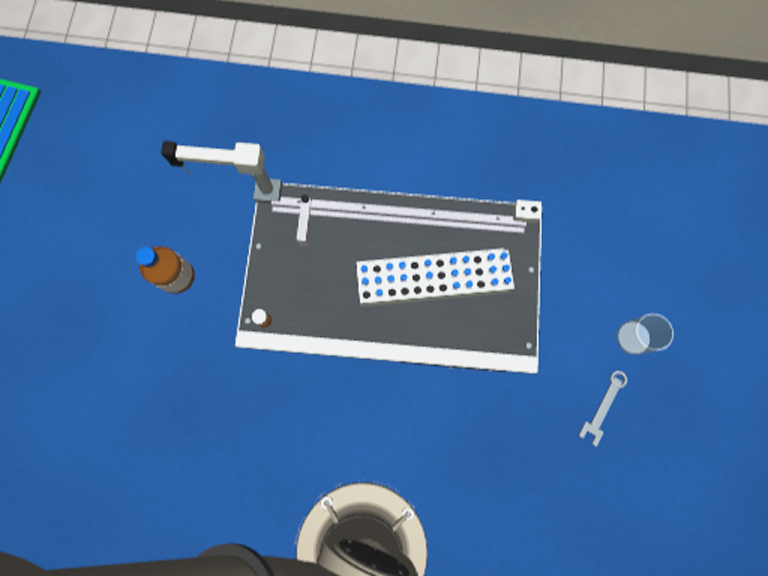

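The scene view shows the bed with the tower at right (+y), and the stop at about (487,316). In the top view the rack spans about (357,248)–(514,303), skewed so that its right end is nearer the rail. The rail runs (272,205)–(525,228) and the stop's white block is at (303,222). Next I'll measure these in the raw top image.

```bash
cat > h.py <<'E'
import numpy as np,cv2
from scipy.spatial.transform import Rotation as R
def rot(q): return R.from_quat([q[1],q[2],q[3],q[0]]).as_matrix()
def pix2w(c,uv,z):
    uv=np.atleast_2d(uv).astype(float); d=np.c_[uv,np.ones(len(uv))]@np.linalg.inv(c["K"]).T@rot(c["attitude"]).T
    e=np.array(c["eye"]); return e+d*((z-e[2])/d[:,2])[:,None]
def w2pix(c,p):
    q=(np.atleast_2d(p)-np.array(c["eye"]))@rot(c["attitude"])@np.array(c["K"]).T; return q[:,:2]/q[:,2:]
E
python3 - <<'E'
from station import bot
from h import *
c=bot.read_camera("top"); im=c["img"]; 
for p in [(237,347),(537,372),(541,203),(262,186)]: print(p,pix2w(c,np.array(p)/1.5,0.024).round(3))
# ground-rectified view of bed plane z=.024 : 2px/mm not needed; crop upscaled
cv2.imwrite("pics/crop0.png",cv2.resize(im[118:252,152:368,::-1],(0,0),fx=3.7,fy=3.7,interpolation=cv2.INTER_CUBIC))
E
```

```text
(237, 347) [[0.329 0.282 0.024]]
(537, 372) [[ 0.355 -0.288  0.024]]
(541, 203) [[ 0.695 -0.274  0.024]]
(262, 186) [[0.658 0.292 0.024]]
```

View pics/crop0.png

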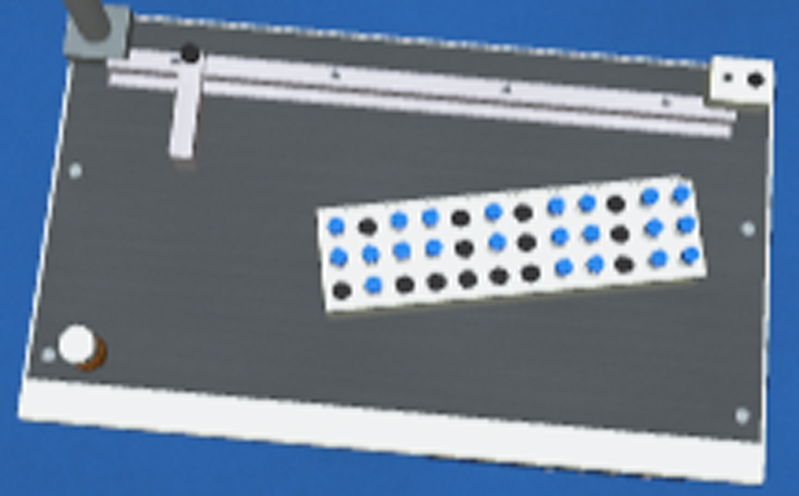

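```bash
cat > meas.py <<'E'
from station import bot
from h import *
def edge(g,cols,r0f,r1f,down,thr=145):
    """sub-pixel row where grey crosses thr between rows r0..r1 (dark->white if down else white->dark), per column"""
    out=[]
    for u in cols:
        a,b=int(r0f(u)),int(r1f(u)); s=g[a:b+1,u].astype(float); k=(s>thr) if down else (s<thr)
        i=int(np.argmax(k))
        if i>0: out.append((u,a+i-1+(thr-s[i-1])/(s[i]-s[i-1])))
    return np.array(out)
def line(P):
    vx,vy,x,y=cv2.fitLine(P[:,:2].astype(np.float32),cv2.DIST_HUBER,0,.01,.01).ravel(); 
    return np.array([x,y]),np.array([vx,vy])
def toraw(p): return np.array(p,float)/3.7+[152,118]
if __name__=="__main__":
    c=bot.read_camera("top"); g=cv2.cvtColor(c["img"],cv2.COLOR_RGB2GRAY)
    # lip lower edge
    a,b=toraw((109,85)),toraw((730,137)); f=lambda u:a[1]+(b[1]-a[1])*(u-a[0])/(b[0]-a[0])
    P=edge(g,range(212,346,2),lambda u:f(u)-1,lambda u:f(u)+4,False); W=pix2w(c,P,.034); p,d=line(W); print("lip",p,d,"yaw",np.degrees(np.arctan2(-d[0],d[1])) if d[1]>0 else np.degrees(np.arctan2(d[0],-d[1])))
    n=np.array([abs(d[1]),-d[0]*np.sign(d[1])]); print("n",n,"face off",p@n+.009)
    # bed front/back edges for check, rack corners
    for nm,q,z in[("rackFL",(318,209),.062),("rackFR",(690,177),.062),("rackNL",(327,312),.062),("rackNR",(706,276),.062),("rackNL",(327,312),.024),("rackNR",(706,276),.024),
      ("stop tip R",(193,157),.064),("stop R far",(203,70),.064),("stop tip L",(170,157),.064),("jar",(78,345),.074),("bedBL",(128,14),.024),("bedBR",(774,60),.024),("bedFL",(20,418),.024),("bedFR",(762,484),.024)]:
        print(nm,pix2w(c,toraw(q),z)[0,:2].round(4))
E
python3 meas.py
```

```text
lip [ 0.6158949  -0.02915333] [ 0.04021247 -0.99919116] yaw 2.304626
n [0.99919116 0.04021247] face off 0.62322444
rackFL [0.5147 0.0758]
rackFR [ 0.5773 -0.2062]
rackNL [0.4358 0.058 ]
rackNR [ 0.5005 -0.2244]
rackNL [0.4429 0.0603]
rackNR [ 0.5102 -0.2332]
stop tip R [0.543  0.1771]
stop R far [0.6145 0.1806]
stop tip L [0.5407 0.1947]
jar [0.3851 0.2367]
bedBL [0.6698 0.257 ]
bedBR [ 0.6989 -0.2751]
bedFL [0.3302 0.2834]
bedFR [ 0.3528 -0.288 ]
```

Request:
jog_arm([
  [0.0158,-0.033,0.003,0,0,0.0407,0],
  [0.0158,-0.033,0.003,0,0,0.0407,0],
  [0.0158,-0.033,0,0,0,0.0407,0],
  [0.0158,-0.033,0,0,0,0.0407,0],
  [0.0158,-0.033,0,0,0,0.0407,0],
  [0.0158,-0.033,0,0,0,0.0407,0],
  [0.0158,-0.033,0,0,0,0.0407,0],
  [0.0158,-0.033,0,0,0,0.0407,0],
  [0.0158,-0.033,0,0,0,0.0407,0],
  [0.0158,-0.033,0,0,0,0.0407,0],
])

```text
t: 1.2
eef_pos: [0.4005, 0.2986, 0.2198]
tool_rot: [0.0, -0.021, 1.0, 0.0]
contact_force: [0.1, -0.6, -0.0]
gripper_width: 0.003
grasp_force: 0.0
```

Request:
jog_arm([
  [0.0035,-0.036,0,0,0,0,0],
  [0.0035,-0.036,0,0,0,0,0],
  [0.0035,-0.036,0,0,0,0,0],
  [0.0035,-0.036,0,0,0,0,0],
  [0.0035,-0.036,0,0,0,0,0],
  [0.0035,-0.036,0,0,0,0,0],
  [0.0035,-0.036,0,0,0,0,0],
  [0.0035,-0.036,0,0,0,0,0],
  [0.0035,-0.036,0,0,0,0,0],
  [0.0035,-0.036,0,0,0,0,0],
])

```text
t: 2.2
eef_pos: [0.4349, -0.0613, 0.2199]
tool_rot: [0.0, -0.02, 1.0, 0.0]
contact_force: [0.7, 0.1, 0.2]
gripper_width: -0.003
grasp_force: 0.0
```

Request:
jog_arm([
  [0,0,-0.03,0,0,0,0],
  [0,0,-0.03,0,0,0,0],
  [0,0,-0.03,0,0,0,0],
  [0,0,-0.03,0,0,0,0],
  [0,0,-0.02,0,0,0,0],
  [0,0,-0.012,0,0,0,0],
  [0,0,-0.01,0,0,0,0],
  [0,0,0,0,0,0,0],
  [0,0,0,0,0,0,0],
])

```text
t: 3.1
eef_pos: [0.4356, -0.06, 0.0582]
tool_rot: [0.0, -0.02, 1.0, 0.0]
contact_force: [-0.3, -0.3, 0.5]
gripper_width: 0.002
grasp_force: 0.0
```

Run:
```python
from station import bot
from h import *
c=bot.read_camera("top"); w=bot.read_camera("wrist"); s=bot.read_camera("scene")
a=cv2.resize(c["img"][118:252,152:368],(480,298),interpolation=cv2.INTER_CUBIC)
b=cv2.resize(s["img"][165:255,165:375],(480,206),interpolation=cv2.INTER_CUBIC)
W=cv2.resize(w["img"],(320,240)); out=np.zeros((506,800,3),np.uint8); out[:298,:480]=a; out[298:504,:480]=b; out[:240,480:]=W
cv2.imwrite("pics/m1.png",out[:,:,::-1]); print(bot.get_obs()["eef_pos"],bot.get_obs()["contact_force"])
```

```text
[ 0.43583274 -0.05984064  0.05850327] [0.07379551 0.20264024 0.72477324]
```

View pics/m1.png

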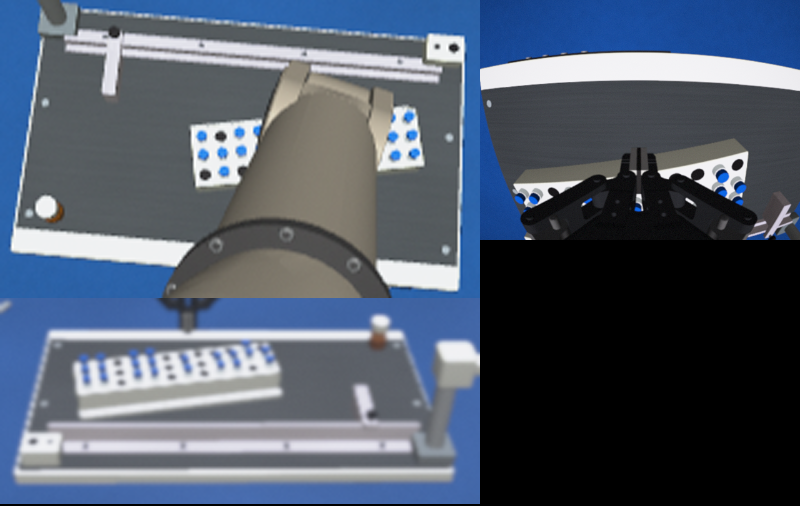

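The picture shows the shut fingertips standing in front of the rack's front face, at (188,325) in the scene crop and (640,165) in the wrist view. They are clear of everything else, so I'll approach.

Request:
jog_arm([
  [0.0015,0.0001,0,0,0,0,0],
  [0.0015,0.0001,0,0,0,0,0],
  [0.0015,0.0001,0,0,0,0,0],
  [0.0015,0.0001,0,0,0,0,0],
  [0.0015,0.0001,0,0,0,0,0],
  [0.0015,0.0001,0,0,0,0,0],
  [0.0015,0.0001,0,0,0,0,0],
  [0.0015,0.0001,0,0,0,0,0],
  [0.0015,0.0001,0,0,0,0,0],
  [0.0015,0.0001,0,0,0,0,0],
])

```text
t: 4.25
eef_pos: [0.4502, -0.0589, 0.0577]
tool_rot: [-0.0, -0.02, 1.0, 0.0]
contact_force: [-0.2, 0.7, 0.4]
gripper_width: 0.001
grasp_force: 0.0
```

Request:
jog_arm([
  [0.0008,0,0,0,0,0,0],
  [0.0008,0,0,0,0,0,0],
  [0.0008,0,0,0,0,0,0],
  [0.0008,0,0,0,0,0,0],
  [0.0008,0,0,0,0,0,0],
  [0.0008,0,0,0,0,0,0],
  [0.0008,0,0,0,0,0,0],
  [0.0008,0,0,0,0,0,0],
  [0.0008,0,0,0,0,0,0],
  [0.0008,0,0,0,0,0,0],
])

```text
t: 5.25
eef_pos: [0.4581, -0.0589, 0.0577]
tool_rot: [-0.0, -0.02, 1.0, 0.0]
contact_force: [0.7, 1.2, 0.1]
gripper_width: 0.005
grasp_force: 0.0
```

Request:
jog_arm([
  [0.0008,0,0,0,0,0,0],
  [0.0008,0,0,0,0,0,0],
  [0.0008,0,0,0,0,0,0],
  [0.0008,0,0,0,0,0,0],
  [0.0008,0,0,0,0,0,0],
  [0.0008,0,0,0,0,0,0],
  [0.0008,0,0,0,0,0,0],
  [0.0008,0,0,0,0,0,0],
  [0.0008,0,0,0,0,0,0],
  [0.0008,0,0,0,0,0,0],
])

```text
t: 6.25
eef_pos: [0.4661, -0.0589, 0.0577]
tool_rot: [-0.0, -0.02, 1.0, 0.0]
contact_force: [-1.0, 0.2, -1.0]
gripper_width: -0.0
grasp_force: 0.0
```

Request:
jog_arm([
  [0.0008,0,0,0,0,0,0],
  [0.0008,0,0,0,0,0,0],
  [0.0008,0,0,0,0,0,0],
  [0.0008,0,0,0,0,0,0],
  [0.0008,0,0,0,0,0,0],
  [0.0008,0,0,0,0,0,0],
  [0.0008,0,0,0,0,0,0],
  [0.0008,0,0,0,0,0,0],
  [0.0008,0,0,0,0,0,0],
  [0.0008,0,0,0,0,0,0],
])

```text
t: 7.25
eef_pos: [0.4741, -0.0589, 0.0577]
tool_rot: [-0.0, -0.02, 1.0, 0.0]
contact_force: [0.2, 0.7, -0.6]
gripper_width: -0.003
grasp_force: 0.0
```

Run:
```python
from station import bot
from h import *
F=np.mean([(lambda:(bot.read_camera("scene"),bot.get_obs()["contact_force"])[1])() for _ in range(3)],0); print(F)
w=bot.read_camera("wrist"); s=bot.read_camera("scene")
b=cv2.resize(s["img"][165:255,165:375],(480,206),interpolation=cv2.INTER_CUBIC)
W=w["img"][180:384,100:420]; out=np.zeros((414,480,3),np.uint8); out[:206]=b; out[206:410,:320]=W
cv2.imwrite("pics/m2.png",out[:,:,::-1])
```

```text
[-0.04462763  0.12592198  0.15373324]
```

View pics/m2.png

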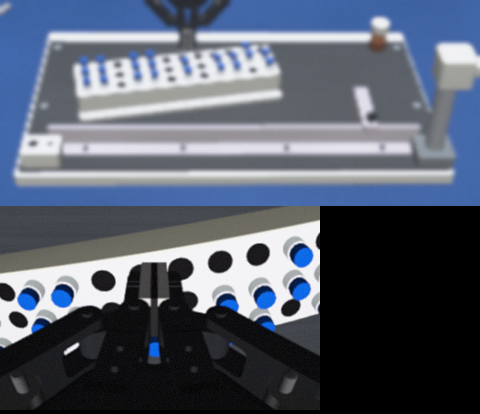

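The rack hasn't moved in the scene crop, and the fingertip is just short of its front face, so I'll continue.

Request:
jog_arm([
  [0.0008,0,0,0,0,0,0],
  [0.0008,0,0,0,0,0,0],
  [0.0008,0,0,0,0,0,0],
  [0.0008,0,0,0,0,0,0],
  [0.0008,0,0,0,0,0,0],
  [0.0008,0,0,0,0,0,0],
  [0.0008,0,0,0,0,0,0],
  [0.0008,0,0,0,0,0,0],
  [0.0008,0,0,0,0,0,0],
  [0.0008,0,0,0,0,0,0],
])

```text
t: 8.5
eef_pos: [0.4821, -0.0589, 0.0577]
tool_rot: [-0.0, -0.02, 1.0, -0.0]
contact_force: [0.8, 0.5, -0.6]
gripper_width: 0.003
grasp_force: 0.0
```

Request:
jog_arm([
  [0.001,0,0,0,0,0,0],
  [0.001,0,0,0,0,0,0],
  [0.001,0,0,0,0,0,0],
  [0.001,0,0,0,0,0,0],
  [0.001,0,0,0,0,0,0],
  [0.001,0,0,0,0,0,0],
  [0.001,0,0,0,0,0,0],
  [0.001,0,0,0,0,0,0],
  [0.001,0,0,0,0,0,0],
  [0.001,0,0,0,0,0,0],
])

```text
t: 9.5
eef_pos: [0.4903, -0.0589, 0.0573]
tool_rot: [-0.002, -0.02, 1.0, 0.0]
contact_force: [-4.4, -0.3, 3.3]
gripper_width: 0.0
grasp_force: 2.9
```

```bash
cat >> h.py <<'E'
def fish(c,p):
    q=(np.atleast_2d(p)-np.array(c["eye"]))@rot(c["attitude"]); r=np.hypot(q[:,0],q[:,1]); th=np.arctan2(r,q[:,2])
    return np.c_[c["K"][0][2]+c["K"][0][0]*th*q[:,0]/r, c["K"][1][2]+c["K"][0][0]*th*q[:,1]/r]
E
python3 - <<'E'
from station import bot
from h import *
w=bot.read_camera("wrist"); print(w["eye"],w["K"],rot(w["attitude"]).round(2))
o=bot.get_obs(); t=o["eef_pos"]; print(t,o["contact_force"],o["torque"])
print("tip",fish(w,t-[0,0,.022]),"tcp",fish(w,t),"front top mid",fish(w,[[.473,-.082,.062],[.473,-.082,.024]]))
s=bot.read_camera("scene")
b=cv2.resize(s["img"][165:255,165:375],(480,206),interpolation=cv2.INTER_CUBIC)
W=cv2.resize(w["img"][160:384,100:420],(480,336)); out=np.zeros((542,480,3),np.uint8); out[:206]=b; out[206:,:480]=W
cv2.imwrite("pics/m3.png",out[:,:,::-1])
E
```

```text
[ 0.40710097 -0.06280831  0.21698124] [[297.31863964   0.         253.70493237]
 [  0.         297.31863964 190.6494946 ]
 [  0.           0.           1.        ]] [[-0.04  0.95  0.32]
 [ 1.    0.04  0.01]
 [ 0.    0.32 -0.95]]
[ 0.49064942 -0.05884224  0.05736369] [-4.13730725  0.37680513  2.5776057 ] [0.03287026 1.02298262 0.00518753]
tip [[254.45748158 221.70580564]] tcp [[254.57867499 236.89566252]] front top mid [[215.12205891 211.51788117]
 [221.77460047 190.13160348]]
```

View pics/m3.png

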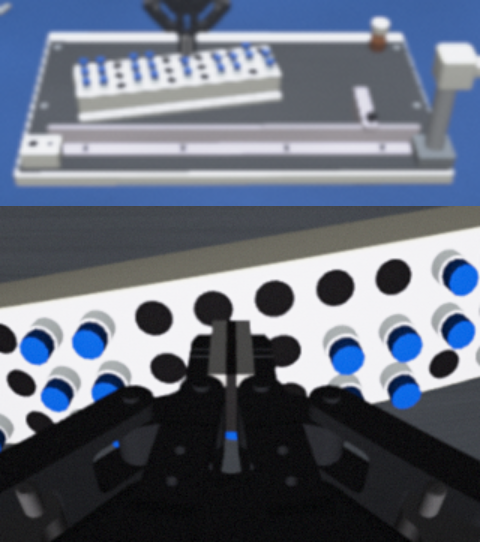

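The wrist view puts the front edge of the rack (v≈211) nearer the robot than the fingertip (v≈236). So the tips ride above the block and have touched a vial, and the rack hasn't moved. I'll back off and probe the bed in front of the rack to calibrate the tip height.

Request:
jog_arm([
  [-0.005,0,0,0,0,0,0],
  [-0.012,0,0,0,0,0,0],
  [-0.02,0,0,0,0,0,0],
  [-0.015,0,0,0,0,0,0],
  [0,0,-0.003,0,0,0,0],
  [0,0,-0.003,0,0,0,0],
  [0,0,-0.002,0,0,0,0],
  [0,0,0,0,0,0,0],
])

```text
t: 10.4
eef_pos: [0.4408, -0.0589, 0.0495]
tool_rot: [0.0, -0.02, 1.0, -0.0]
contact_force: [-0.1, -0.6, 0.1]
gripper_width: -0.003
grasp_force: 0.0
```

Run:
```python
from station import bot
from h import *
w=bot.read_camera("wrist"); s=bot.read_camera("scene"); a0=cv2.imread("pics/scene_raw.png")[:,:,::-1]
o=bot.get_obs(); t=o["eef_pos"]; print(t,o["contact_force"])
for z in (.03,.05,.07,.09): print(z,"wrist near edge",fish(w,[t[0]-.011,t[1],z])[0],"scene far edge",w2pix(s,[t[0]+.011,t[1],z])[0])
b=lambda I:cv2.resize(I[165:225,175:305],(520,240),interpolation=cv2.INTER_CUBIC)
W=cv2.resize(w["img"][160:294,170:340],(520,410)); out=np.zeros((600,520,3),np.uint8); out[:190]=b(s["img"])[:190]; out[190:]=W
cv2.imwrite("pics/m4.png",out[:,:,::-1])
d=np.abs(s["img"].astype(int)-a0)[178:225,195:290].max(2); print("scene diff",(d>40).sum())
```

```text
[ 0.44060734 -0.05892566  0.04958002] [0.16957034 0.01047711 0.1470997 ]
0.03 wrist near edge [255.08562205 207.14004622] scene far edge [247.0693612 192.9227398]
0.05 wrist near edge [255.24208703 219.96888233] scene far edge [247.0674119  188.23118717]
0.07 wrist near edge [255.43283576 235.77418784] scene far edge [247.06542736 183.45481137]
0.09 wrist near edge [255.66891422 255.59797231] scene far edge [247.06340662 178.59129101]
scene diff 46
```

View pics/m4.png

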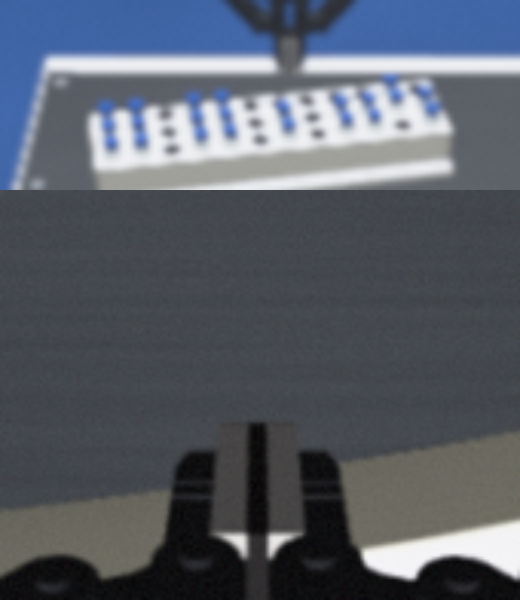

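Both cameras put the visible fingertip (scene (288,72), wrist (258,422) in the crop) at z≈0.07 m. That is about 20 mm above the reported TCP, so I'll lower by a further 32 mm, watching the force.

Request:
jog_arm([
  [0,0,-0.003,0,0,0,0],
  [0,0,-0.003,0,0,0,0],
  [0,0,-0.003,0,0,0,0],
  [0,0,-0.003,0,0,0,0],
  [0,0,-0.003,0,0,0,0],
  [0,0,0,0,0,0,0],
])

```text
t: 11.1
eef_pos: [0.4397, -0.0589, 0.0343]
tool_rot: [-0.0, -0.02, 1.0, -0.0]
contact_force: [0.4, -0.6, -0.0]
gripper_width: 0.001
grasp_force: 0.0
```

Request:
jog_arm([
  [0,0,-0.003,0,0,0,0],
  [0,0,-0.003,0,0,0,0],
  [0,0,-0.003,0,0,0,0],
  [0,0,-0.003,0,0,0,0],
  [0,0,-0.003,0,0,0,0],
  [0,0,0,0,0,0,0],
])

```text
t: 11.7
eef_pos: [0.4398, -0.0589, 0.0193]
tool_rot: [-0.0, -0.02, 1.0, -0.0]
contact_force: [0.2, -0.3, 0.0]
gripper_width: -0.001
grasp_force: 0.0
```

Run:
```python
from station import bot
from h import *
w=bot.read_camera("wrist"); s=bot.read_camera("scene")
o=bot.get_obs(); t=o["eef_pos"]; print(t,o["contact_force"])
for z in (.02,.03,.04,.06): print(z,"wrist near edge",fish(w,[t[0]-.011,t[1],z])[0],"scene far edge",w2pix(s,[t[0]+.011,t[1],z])[0])
print(fish(w,[[.476-.216*k,-.082+.976*k,z] for k in(0,.022) for z in (.024,.062)]))
W=cv2.resize(w["img"][150:284,170:340],(520,410)); S=cv2.resize(s["img"][165:212,175:305],(520,188),interpolation=cv2.INTER_CUBIC)
cv2.imwrite("pics/m5.png",np.vstack([S,W])[:,:,::-1])
```

```text
[ 0.44003247 -0.05891472  0.01963276] [-0.0838642  -0.22643332 -0.04182216]
0.02 wrist near edge [255.26081398 220.78404505] scene far edge [247.07998166 195.14228585]
0.03 wrist near edge [255.35653892 228.2816014 ] scene far edge [247.07906316 192.82804203]
0.04 wrist near edge [255.4626373  236.63758057] scene far edge [247.07813647 190.49316496]
0.06 wrist near edge [255.71252867 256.51486209] scene far edge [247.07625807 185.76039739]
[[216.68368741 287.08389979]
 [209.66422445 328.05511086]
 [250.00842218 282.79134717]
 [249.31598713 324.04690376]]
```

View pics/m5.png

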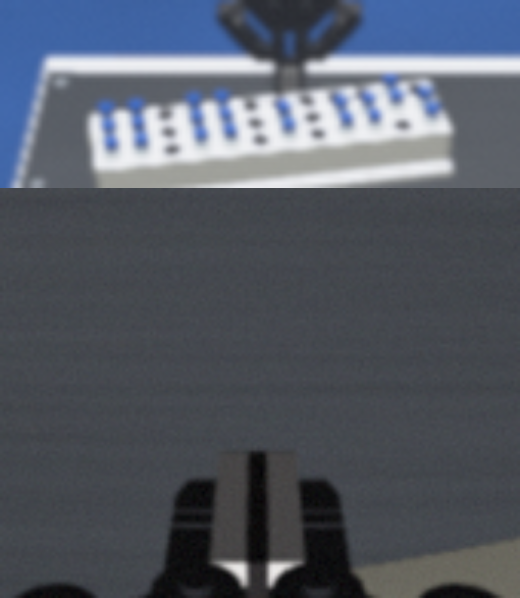

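The tip is now at about z 0.04 m, in front of the face and below the rack's top. I'll approach again.

Request:
jog_arm([
  [0.002,0,0,0,0,0,0],
  [0.002,0,0,0,0,0,0],
  [0.002,0,0,0,0,0,0],
  [0.001,0,0,0,0,0,0],
  [0.001,0,0,0,0,0,0],
  [0.001,0,0,0,0,0,0],
  [0.001,0,0,0,0,0,0],
  [0.001,0,0,0,0,0,0],
  [0.001,0,0,0,0,0,0],
  [0.001,0,0,0,0,0,0],
])

```text
t: 12.8
eef_pos: [0.4531, -0.0589, 0.0197]
tool_rot: [-0.0, -0.02, 1.0, -0.0]
contact_force: [0.1, 0.7, -0.5]
gripper_width: 0.005
grasp_force: 0.0
```

Request:
jog_arm([
  [0.001,0,0,0,0,0,0],
  [0.001,0,0,0,0,0,0],
  [0.001,0,0,0,0,0,0],
  [0.001,0,0,0,0,0,0],
  [0.001,0,0,0,0,0,0],
  [0.001,0,0,0,0,0,0],
  [0.001,0,0,0,0,0,0],
  [0.001,0,0,0,0,0,0],
  [0.001,0,0,0,0,0,0],
  [0.001,0,0,0,0,0,0],
])

```text
t: 13.8
eef_pos: [0.4628, -0.0588, 0.0195]
tool_rot: [-0.0, -0.02, 1.0, -0.0]
contact_force: [-2.9, 0.8, -1.0]
gripper_width: -0.001
grasp_force: 1.4
```

Request:
jog_arm([
  [0.001,0,0,0,0,0,0],
  [0.0012,0,0,0,0,0,0],
  [0.0012,0.0001,0,0,0,0,0],
  [0.0012,0,0,0,0,0,0],
  [0.0012,0.0001,0,0,0,0,0],
  [0.0012,0,0,0,0,0,0],
  [0.0012,0.0001,0,0,0,0,0],
  [0.0012,0,0,0,0,0,0],
  [0.0012,0.0001,0,0,0,0,0],
  [0.0012,0,0,0,0,0,0],
])

```text
t: 14.8
eef_pos: [0.475, -0.0585, 0.0197]
tool_rot: [-0.0, -0.02, 1.0, 0.0]
contact_force: [-2.5, 0.6, -1.0]
gripper_width: -0.002
grasp_force: 1.4
```

Request:
jog_arm([
  [0.0012,0,0,0,0,0,0],
  [0.0012,0,0,0,0,0,0],
  [0.0012,0.0001,0,0,0,0,0],
  [0.0012,0,0,0,0,0,0],
  [0.0012,0.0001,0,0,0,0,0],
  [0.0012,0,0,0,0,0,0],
  [0.0012,0.0001,0,0,0,0,0],
  [0.0012,0,0,0,0,0,0],
  [0.0012,0.0001,0,0,0,0,0],
  [0.0012,0,0,0,0,0,0],
])

```text
t: 15.8
eef_pos: [0.487, -0.0581, 0.0197]
tool_rot: [0.0, -0.02, 1.0, 0.0]
contact_force: [-3.8, 0.9, -1.3]
gripper_width: -0.0
grasp_force: 1.4
```

```bash
cat > foot.py <<'E'
# rack foot top-edge line (z=.030) and rail lip in scene camera -> rail x of the foot ends
from station import bot
from h import *
s=bot.read_camera("scene"); hsv=cv2.cvtColor(s["img"],cv2.COLOR_RGB2HSV); print(bot.get_obs()["eef_pos"],bot.get_obs()["contact_force"])
import sys
cv2.imwrite(sys.argv[1],np.vstack([cv2.resize(s["img"][170:250,165:375],(798,304),interpolation=cv2.INTER_CUBIC)])[:,:,::-1])
def p2(u,v,z=.030): 
    P=pix2w(s,[165+u/3.8,170+v/3.8],z)[0,:2]; return P,P@[.9992,.0402]-.6232,P@[-.0402,.9992]
if len(sys.argv)>2:
    for a in sys.argv[2:]: u,v=map(float,a.split(",")); print(a,p2(u,v))
E
python3 foot.py pics/m6.png
```

```text
[ 0.48728328 -0.0580616   0.01976821] [-1.93738876  0.85936814 -1.97155156]
```

View pics/m6.png

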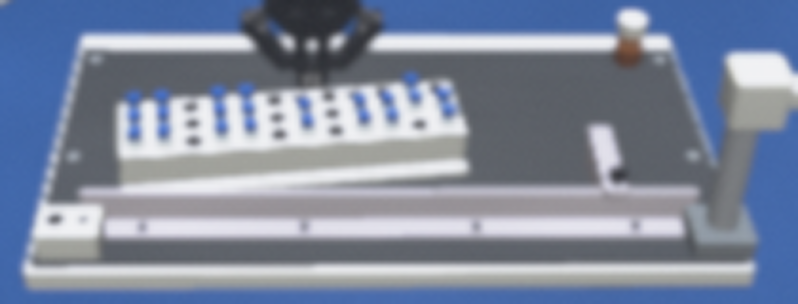

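The foot's edge runs from about (122,188), now near the lip, to (468,172), so the rack is still skewed. I'll compute the gaps.

```bash
python3 foot.py pics/x.png 122,190 468,173 200,186 400,177 | tail -4; sed -i 's/^s=bot/s=bot/' foot.py
```

```text
122,190 (array([ 0.60560999, -0.21079455]), np.float64(-0.02654843579616939), np.float64(-0.2349714377618621))
468,173 (array([0.57267662, 0.07895762]), np.float64(-0.0478074251598003), np.float64(0.05587285519203652))
200,186 (array([ 0.5980981 , -0.14665782]), np.float64(-0.03147601870423955), np.float64(-0.1705840358671787))
400,177 (array([0.5801551 , 0.02093877]), np.float64(-0.04266728106581574), np.float64(-0.0024002181887433603))
```

Request:
jog_arm([
  [0.001,0,0,0,0,0,0],
  [0.001,0,0,0,0,0,0],
  [0.001,0.0001,0,0,0,0,0],
  [0.001,0,0,0,0,0,0],
  [0.001,0.0001,0,0,0,0,0],
  [0.001,0,0,0,0,0,0],
  [0.001,0.0001,0,0,0,0,0],
  [0.001,0,0,0,0,0,0],
  [0.001,0.0001,0,0,0,0,0],
  [0.001,0,0,0,0,0,0],
])

```text
t: 16.9
eef_pos: [0.4969, -0.0577, 0.0197]
tool_rot: [-0.0, -0.02, 1.0, 0.0]
contact_force: [-4.2, 1.4, 0.9]
gripper_width: 0.001
grasp_force: 2.0
```

```bash
cat > gap.py <<'E'
# rack far top edge in scene view (z=.062, rack x +38): boundary white top -> grey far face; fit line, report rail gaps of foot ends
from station import bot
from h import *
s=bot.read_camera("scene"); g=cv2.cvtColor(s["img"],cv2.COLOR_RGB2GRAY).astype(float); h=cv2.cvtColor(s["img"],cv2.COLOR_RGB2HSV)
N=np.array([.9992,.0402]);T=np.array([-.0402,.9992])
pts=[]
for y in np.arange(-.20,.16,.005):           # walk along n at z=.062 in the image, sample grey, find the fall of brightness at the top edge
    xs=np.arange(.47,.64,.001); P=np.c_[xs[:,None]*N+y*T,np.full(len(xs),.062)]; uv=w2pix(s,P).astype(np.float32)
    v=cv2.remap(g.astype(np.float32),uv[:,0].reshape(1,-1),uv[:,1].reshape(1,-1),cv2.INTER_LINEAR).ravel()
    ok=np.where((v[:-8]>195)&(v[8:]<185)&(v[8:]>120))[0]
    if len(ok): i=ok[-1]; j=i+np.argmax(v[i:i+9]<190); pts.append((y,xs[j]))
pts=np.array(pts)
if len(pts)>5:
    for _ in range(3):
        k=np.polyfit(pts[:,0],pts[:,1],1); r=pts[:,1]-np.polyval(k,pts[:,0]); m=abs(r)<max(.002,2*np.std(r)); pts=pts[m]
    print(len(pts),"y",pts[[0,-1],0],"skew deg",np.degrees(np.arctan(-k[0])).round(2),"foot gap at y ends mm",((np.polyval(k,pts[[0,-1],0])+.012-.6232)*1e3).round(1),"rms",np.std(r).round(4))
else: print("few",pts)
print(bot.get_obs()["t"],bot.get_obs()["eef_pos"].round(4),bot.get_obs()["contact_force"].round(1))
E
python3 gap.py
```

```text
50 y [-0.2    0.045] skew deg -5.22 foot gap at y ends mm [-12.9   9.5] rms 0.0218
16.95 [ 0.4972 -0.0577  0.0197] [-3.1 -0.1 -0.1]
```

Request:
jog_arm([
  [0.0008,0,0,0,0,0,0],
  [0.0008,0,0,0,0,0,0],
  [0.0008,0.0001,0,0,0,0,0],
  [0.0008,0,0,0,0,0,0],
  [0.0008,0.0001,0,0,0,0,0],
  [0.0008,0,0,0,0,0,0],
  [0.0008,0.0001,0,0,0,0,0],
  [0.0008,0,0,0,0,0,0],
  [0.0008,0.0001,0,0,0,0,0],
  [0.0008,0,0,0,0,0,0],
])

```text
t: 17.95
eef_pos: [0.505, -0.0573, 0.0197]
tool_rot: [0.0, -0.02, 1.0, -0.0]
contact_force: [-3.7, 0.1, 1.5]
gripper_width: -0.001
grasp_force: 2.1
```

Request:
jog_arm([
  [0.0005,0,0,0,0,0,0],
  [0.0005,0,0,0,0,0,0],
  [0.0005,0.0001,0,0,0,0,0],
  [0.0005,0,0,0,0,0,0],
  [0.0005,0,0,0,0,0,0],
  [0.0005,0,0,0,0,0,0],
  [0.0005,0.0001,0,0,0,0,0],
  [0.0005,0,0,0,0,0,0],
  [0.0005,0,0,0,0,0,0],
  [0.0005,0,0,0,0,0,0],
])

```text
t: 18.95
eef_pos: [0.5099, -0.0571, 0.0197]
tool_rot: [-0.0, -0.02, 1.0, 0.0]
contact_force: [-4.4, -0.4, 0.8]
gripper_width: -0.0
grasp_force: 2.2
```

Request:
jog_arm([
  [0.0005,0,0,0,0,0,0],
  [0.0005,0,0,0,0,0,0],
  [0.0005,0.0001,0,0,0,0,0],
  [0.0005,0,0,0,0,0,0],
  [0.0005,0,0,0,0,0,0],
  [0.0005,0,0,0,0,0,0],
  [0.0005,0.0001,0,0,0,0,0],
  [0.0005,0,0,0,0,0,0],
])

```text
t: 19.75
eef_pos: [0.5139, -0.0569, 0.0197]
tool_rot: [-0.0, -0.02, 1.0, -0.0]
contact_force: [-4.3, 0.1, 1.9]
gripper_width: -0.001
grasp_force: 2.2
```

Request:
jog_arm([
  [0.0005,0,0,0,0,0,0],
  [0.0005,0,0,0,0,0,0],
  [0.0005,0.0001,0,0,0,0,0],
  [0.0005,0,0,0,0,0,0],
  [0.0005,0,0,0,0,0,0],
  [0.0005,0,0,0,0,0,0],
])

```text
t: 20.35
eef_pos: [0.5169, -0.0568, 0.0197]
tool_rot: [-0.0, -0.02, 1.0, 0.0]
contact_force: [-4.2, 0.5, 1.9]
gripper_width: 0.006
grasp_force: 2.2
```

Request:
jog_arm([
  [0.0005,0,0,0,0,0,0],
  [0.0005,0,0,0,0,0,0],
  [0.0005,0.0001,0,0,0,0,0],
  [0.0005,0,0,0,0,0,0],
  [0.0005,0,0,0,0,0,0],
])

```text
t: 20.85
eef_pos: [0.519, -0.0565, 0.0197]
tool_rot: [-0.0, -0.02, 1.0, 0.0]
contact_force: [-5.4, 1.9, 2.8]
gripper_width: 0.002
grasp_force: 2.8
```

Request:
jog_arm([
  [0.0004,0,0,0,0,0,0],
  [0.0004,0,0,0,0,0,0],
  [0.0004,0,0,0,0,0,0],
  [0.0004,0,0,0,0,0,0],
])

```text
t: 21.25
eef_pos: [0.5205, -0.0563, 0.0196]
tool_rot: [-0.0, -0.02, 1.0, 0.0]
contact_force: [-6.9, 1.7, 4.1]
gripper_width: 0.002
grasp_force: 2.8
```

Request:
jog_arm([
  [0.0003,0,0,0,0,0,0],
  [0.0003,0,0,0,0,0,0],
  [0.0003,0,0,0,0,0,0],
  [0,0,0,0,0,0,0],
])

```text
t: 21.65
eef_pos: [0.5216, -0.0562, 0.0196]
tool_rot: [-0.0, -0.02, 1.0, 0.0]
contact_force: [-6.6, 1.0, 2.6]
gripper_width: 0.003
grasp_force: 2.6
```

```bash
cat > foot2.py <<'E'
# lower edge of the rack's far face/foot above lip is hidden; use vial caps: fit blue caps + white block's end corners. Here: white-top left/right far corners via top block mask
from station import bot
from h import *
s=bot.read_camera("scene"); im=s["img"].astype(int)
g=im.min(2).astype(np.float32); N=np.array([.9992,.0402]);T=np.array([-.0402,.9992])
for y in np.arange(-.22,.06,.04):
    xs=np.arange(.55,.66,.002); P=np.c_[xs[:,None]*N+y*T,np.full(len(xs),.036)]; uv=w2pix(s,P).astype(np.float32)
    v=cv2.remap(g,uv[:,:1].T.copy(),uv[:,1:].T.copy(),cv2.INTER_LINEAR).ravel(); print(round(y,3),v.astype(int)[::2])
print(bot.get_obs()["contact_force"],bot.get_obs()["eef_pos"])
E
python3 foot2.py
```

```text
-0.22 [189 207 219 227 233 236 233 217 192 171 162 166 184 196 191 172 154 149
 148 149 153 163 184 206 211 216 212 191]
-0.18 [229 221 201 198 209 224 226 204 179 162 159 166 184 196 193 174 155 151
 150 150 153 165 189 215 225 227 221 197]
-0.14 [127 158 189 210 225 232 230 209 184 164 160 166 183 195 192 173 154 150
 148 148 151 160 184 212 223 225 218 196]
-0.1 [237 236 236 236 237 233 221 195 174 161 159 166 182 193 190 172 154 148
 146 145 148 158 181 208 220 223 217 198]
-0.06 [186 149 138 164 195 213 200 176 162 157 159 165 181 192 192 174 155 149
 146 146 148 156 179 207 220 223 218 199]
-0.02 [221 226 229 233 234 227 202 175 161 158 158 166 180 193 194 176 156 148
 147 147 151 162 188 210 221 224 219 202]
0.02 [217 206 215 227 233 229 206 179 162 157 157 164 178 191 192 173 155 148
 146 146 150 162 186 208 220 222 216 195]
0.06 [ 96  94  96  96  96  96  96  95  95  96  98 116 144 169 179 166 153 147
 145 146 149 159 179 196 206 211 210 193]
[-5.62750246  1.89547593  3.5568562 ] [ 0.52156942 -0.05618911  0.01963377]
```

Request:
jog_arm([
  [0.0004,0,0,0,0,0,0],
  [0.0004,0,0,0,0,0,0],
  [0.0004,0,0,0,0,0,0],
  [0.0004,0,0,0,0,0,0],
])

```text
t: 22.1
eef_pos: [0.5231, -0.0561, 0.0196]
tool_rot: [-0.0, -0.02, 1.0, 0.0]
contact_force: [-5.2, 1.0, 2.6]
gripper_width: -0.0
grasp_force: 2.7
```

Request:
jog_arm([
  [0.0004,0,0,0,0,0,0],
  [0.0004,0,0,0,0,0,0],
  [0.0004,0,0,0,0,0,0],
  [0.0004,0,0,0,0,0,0],
])

```text
t: 22.5
eef_pos: [0.5247, -0.0561, 0.0196]
tool_rot: [-0.0, -0.02, 1.0, 0.0]
contact_force: [-5.6, 2.7, 2.0]
gripper_width: 0.0
grasp_force: 2.7
```

Request:
jog_arm([
  [0.0004,0,0,0,0,0,0],
  [0.0004,0,0,0,0,0,0],
  [0.0004,0,0,0,0,0,0],
  [0.0004,0,0,0,0,0,0],
])

```text
t: 22.9
eef_pos: [0.5263, -0.056, 0.0196]
tool_rot: [-0.0, -0.02, 1.0, 0.0]
contact_force: [-4.8, 1.8, 2.3]
gripper_width: -0.004
grasp_force: 2.8
```

Request:
jog_arm([
  [0.0004,0,0,0,0,0,0],
  [0.0004,0,0,0,0,0,0],
  [0.0004,0,0,0,0,0,0],
  [0.0004,0,0,0,0,0,0],
])

```text
t: 23.3
eef_pos: [0.5271, -0.0562, 0.0195]
tool_rot: [-0.001, -0.02, 1.0, 0.0]
contact_force: [-6.8, 2.5, 4.2]
gripper_width: 0.007
grasp_force: 4.0
```

Request:
jog_arm([
  [0.0003,0,0,0,0,0,0],
  [0.0003,0,0,0,0,0,0],
  [0,0,0,0,0,0,0],
])

```text
t: 23.6
eef_pos: [0.527, -0.0562, 0.0193]
tool_rot: [-0.002, -0.02, 1.0, 0.0]
contact_force: [-8.0, 1.1, 4.6]
gripper_width: -0.007
grasp_force: 4.3
```

Request:
jog_arm([
  [0.0003,0,0,0,0,0,0],
  [0,0,0,0,0,0,0],
  [0,0,0,0,0,0,0],
  [0,0,0,0,0,0,0],
  [0,0,0,0,0,0,0],
  [0,0,0,0,0,0,0],
])

```text
t: 24.2
eef_pos: [0.527, -0.0563, 0.0193]
tool_rot: [-0.002, -0.02, 1.0, 0.0]
contact_force: [-9.3, 1.1, 4.5]
gripper_width: -0.006
grasp_force: 4.6
```

```bash
python3 foot2.py
```

```text
-0.22 [141 157 183 205 221 230 232 222 199 177 163 167 185 196 191 172 153 149
 149 150 152 163 183 206 211 215 212 192]
-0.18 [234 232 224 219 222 229 232 221 199 177 162 167 184 195 191 173 153 149
 149 150 153 165 189 216 226 227 221 197]
-0.14 [100 123 156 184 206 221 228 220 199 176 162 166 182 194 191 173 154 150
 148 147 150 160 184 212 223 225 219 196]
-0.1 [232 234 234 234 236 237 235 223 201 178 163 166 181 192 190 172 154 148
 145 145 147 157 181 208 221 223 217 197]
-0.06 [220 216 186 161 163 191 217 216 199 177 162 165 180 192 192 173 153 147
 145 145 147 155 179 207 219 223 218 198]
-0.02 [187 190 200 211 221 229 230 221 201 177 162 166 180 193 193 175 155 147
 145 146 150 162 187 209 221 224 219 202]
0.02 [238 236 229 226 228 232 232 222 201 176 161 165 178 190 191 173 155 147
 145 146 149 161 185 208 220 222 216 195]
0.06 [ 93  95  94  94  94  94  95  95  94  94  97 115 143 169 178 166 152 146
 145 146 149 158 179 196 206 211 210 193]
[-9.111495    1.1818602   5.70292999] [ 0.52700493 -0.05626454  0.01930273]
```

The rack is flush along its whole length: the edge reads the same at every y. Next I'll back off, then find the rack's ends.

Request:
jog_arm([
  [-0.003,0,0,0,0,0,0],
  [-0.01,0,0,0,0,0,0],
  [-0.02,-0.001,0.005,0,0,0,0],
  [-0.01,-0.01,0.04,0,0,0,0.3],
  [0,-0.02,0.04,0,0,0,0.3],
])

```text
t: 24.75
eef_pos: [0.4843, -0.0868, 0.1049]
tool_rot: [-0.001, -0.021, 1.0, 0.0]
contact_force: [2.6, 0.3, 0.6]
gripper_width: 0.296
grasp_force: 0.0
```

```bash
cat > ends.py <<'E'
from station import bot
from h import *
N=np.array([.9992,.0402]);T=np.array([-.0402,.9992])
for cam in("scene","top"):
    s=bot.read_camera(cam); g=s["img"].min(2).astype(np.float32)
    for x in (.55,.568,.586,.60):
        ys=np.arange(-.32,.2,.001); P=np.c_[x*N+ys[:,None]*T,np.full(len(ys),.062)]; uv=w2pix(s,P).astype(np.float32)
        v=cv2.remap(g,uv[:,:1].T.copy(),uv[:,1:].T.copy(),cv2.INTER_LINEAR).ravel(); w=v>165
        ed=np.where(w[1:]!=w[:-1])[0]; print(cam,x,[(round(float(ys[i]),3),int(w[i+1])) for i in ed if ys[i]<-.2 or ys[i]>.02])
print(bot.get_obs()["eef_pos"])
E
python3 ends.py
```

```text
scene 0.55 [(-0.248, 1), (-0.241, 0), (-0.231, 1), (-0.217, 0), (-0.207, 1), (0.026, 0), (0.038, 1), (0.045, 0), (0.162, 1), (0.173, 0)]
scene 0.568 [(-0.248, 1), (-0.241, 0), (-0.231, 1), (-0.216, 0), (-0.206, 1), (0.028, 0), (0.037, 1), (0.046, 0), (0.157, 1), (0.176, 0)]
scene 0.586 [(-0.248, 1), (-0.241, 0), (-0.231, 1), (-0.216, 0), (-0.206, 1), (0.027, 0), (0.038, 1), (0.046, 0), (0.157, 1), (0.176, 0)]
scene 0.6 [(-0.249, 1), (0.046, 0), (0.157, 1), (0.174, 0)]
top 0.55 [(-0.29, 1), (-0.288, 0), (0.024, 0), (0.039, 1), (0.045, 0)]
top 0.568 [(-0.29, 1), (-0.288, 0), (0.046, 0), (0.159, 1), (0.176, 0)]
top 0.586 [(-0.292, 1), (-0.289, 0), (-0.257, 1), (-0.256, 0), (0.045, 0), (0.158, 1), (0.175, 0)]
top 0.6 [(-0.291, 1), (-0.289, 0), (-0.262, 1), (-0.255, 0), (0.024, 0), (0.038, 1), (0.045, 0), (0.158, 1), (0.175, 0)]
[ 0.49004107 -0.09106756  0.10972781]
```

```bash
python3 -c "
from station import bot
o=bot.get_obs();print(o['q'].round(2),o['eef_pos'],o['contact_force'])"
```

```text
[-0.26  0.33  0.39  2.1  -0.19  0.73  1.85] [ 0.49004107 -0.09106756  0.10972781] [ 0.75970631 -0.31029309 -0.31143985]
```

Request:
jog_arm([
  [0.0095,-0.017,0.003,0,0,-0.1428,0.3],
  [0.0095,-0.017,0,0,0,-0.1428,0.3],
  [0.0095,-0.017,0,0,0,-0.1428,0.3],
  [0.0095,-0.017,0,0,0,-0.1428,0.3],
  [0.0095,-0.017,0,0,0,-0.1428,0.3],
  [0.0095,-0.017,0,0,0,-0.1428,0.3],
  [0.0095,-0.017,0,0,0,-0.1428,0.3],
  [0.0095,-0.017,0,0,0,-0.1428,0.3],
  [0.0095,-0.017,0,0,0,-0.1428,0.3],
  [0.0095,-0.017,0,0,0,-0.1428,0.3],
])

```text
t: 25.85
eef_pos: [0.5822, -0.2585, 0.1076]
tool_rot: [0.001, 0.642, 0.767, 0.0]
contact_force: [0.5, 0.1, 0.4]
gripper_width: 0.299
grasp_force: 0.0
```

Request:
jog_arm([
  [0,0,0,0,0,-0.1428,0.3],
  [0,0,0,0,0,0,0.3],
])

```text
t: 26.05
eef_pos: [0.5816, -0.2583, 0.1073]
tool_rot: [0.001, 0.693, 0.721, -0.0]
contact_force: [1.0, 1.0, 0.2]
gripper_width: 0.299
grasp_force: 0.0
```

Request:
jog_arm([
  [0.0024,-0.004,-0.02,0,0,0,0.3],
  [0,0,-0.02,0,0,0,0.3],
  [0,0,-0.02,0,0,0,0.3],
  [0,0,-0.012,0,0,0,0.3],
  [0,0,-0.01,0,0,0,0.3],
  [0,0,-0.007,0,0,0,0.3],
  [0,0,0,0,0,0,0.3],
])

```text
t: 26.75
eef_pos: [0.5832, -0.2615, 0.018]
tool_rot: [-0.0, 0.693, 0.721, -0.0]
contact_force: [1.2, 0.7, 0.3]
gripper_width: 0.295
grasp_force: 0.0
```

Run:
```python
from station import bot
from h import *
s=bot.read_camera("scene"); w=bot.read_camera("wrist"); o=bot.get_obs(); t=o["eef_pos"]; print(t,o["contact_force"])
for z in (.03,.04,.05): print(z,"wrist",fish(w,[t+[0,.011,z-t[2]],t+[0,-.011,z-t[2]]]),"scene",w2pix(s,[t[0]+.02,t[1],z])[0], )
print(w["eye"])
S=cv2.resize(s["img"][150:260,150:270],(523,480),interpolation=cv2.INTER_CUBIC); W=cv2.resize(w["img"][120:324,170:340],(277,332))
out=np.zeros((480,800,3),np.uint8); out[:,:523]=S; out[:332,523:]=W
cv2.imwrite("pics/m7.png",out[:,:,::-1])
```

```text
[ 0.58390821 -0.26196785  0.0191523 ] [-0.30258395  0.97108274 -0.50646352]
0.03 wrist [[255.65980898 227.59647378]
 [254.05518863 261.152543  ]] scene [181.02981981 219.29027951]
0.04 wrist [[255.78826153 235.95996889]
 [254.08661615 270.70172155]] scene [180.70236661 216.83253569]
0.05 wrist [[255.93132746 245.33174538]
 [254.12121502 281.24342505]] scene [180.37166068 214.35037809]
[ 0.57985089 -0.17890177  0.17805617]
```

View pics/m7.png

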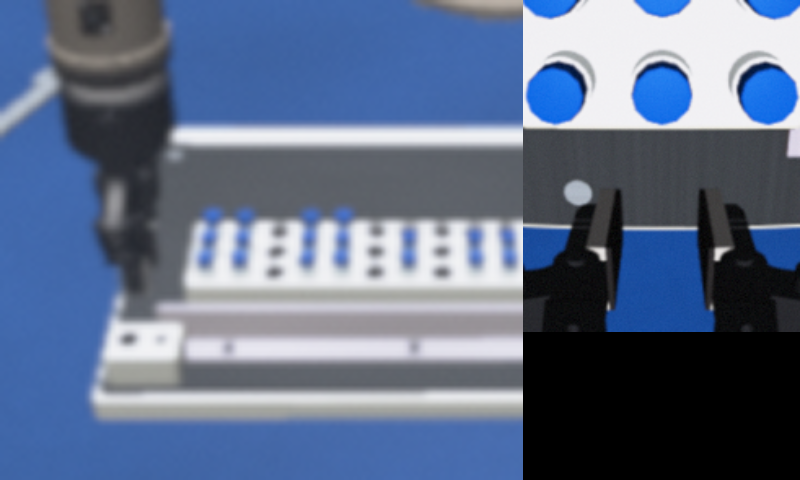

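The wrist view shows the two tips at (605,190) and (712,190), about z 0.04 m, square to the rack's end edge (v=128) and centred on its middle vial column. The scene view shows the gripper clear of the wash port. I'll push along the rail.

Request:
jog_arm([
  [-0.0001,0.003,0,0,0,0,0.3],
  [-0.0001,0.003,0,0,0,0,0.3],
  [-0.0001,0.003,0,0,0,0,0.3],
  [-0.0001,0.003,0,0,0,0,0.3],
  [-0.0001,0.003,0,0,0,0,0.3],
  [-0.0001,0.003,0,0,0,0,0.3],
  [-0.0001,0.002,0,0,0,0,0.3],
  [0,0.001,0,0,0,0,0.3],
  [0,0.001,0,0,0,0,0.3],
  [0,0.001,0,0,0,0,0.3],
])

```text
t: 27.85
eef_pos: [0.5828, -0.2388, 0.0187]
tool_rot: [0.0, 0.693, 0.721, -0.0]
contact_force: [-0.3, -0.1, -0.2]
gripper_width: 0.298
grasp_force: 0.0
```

Request:
jog_arm([
  [0,0.001,0,0,0,0,0.3],
  [-0.0001,0.001,0,0,0,0,0.3],
  [0,0.001,0,0,0,0,0.3],
  [0,0.001,0,0,0,0,0.3],
  [-0.0001,0.001,0,0,0,0,0.3],
  [0,0.001,0,0,0,0,0.3],
  [-0.0001,0.001,0,0,0,0,0.3],
  [0,0.001,0,0,0,0,0.3],
])

```text
t: 28.65
eef_pos: [0.5824, -0.2314, 0.0188]
tool_rot: [0.0, 0.693, 0.721, -0.0]
contact_force: [0.3, -3.9, -0.8]
gripper_width: 0.3
grasp_force: 1.6
```

Request:
jog_arm([
  [-5e-05,0.0015,0,0,0,0,0.3],
  [-5e-05,0.0015,0,0,0,0,0.3],
  [-5e-05,0.0015,0,0,0,0,0.3],
  [-5e-05,0.0015,0,0,0,0,0.3],
  [-5e-05,0.0015,0,0,0,0,0.3],
  [-5e-05,0.0015,0,0,0,0,0.3],
  [-5e-05,0.0015,0,0,0,0,0.3],
  [-5e-05,0.0015,0,0,0,0,0.3],
  [-5e-05,0.0015,0,0,0,0,0.3],
  [-5e-05,0.0015,0,0,0,0,0.3],
])

```text
t: 29.65
eef_pos: [0.582, -0.2157, 0.0187]
tool_rot: [0.0, 0.693, 0.721, -0.0]
contact_force: [-0.5, -4.2, -0.1]
gripper_width: 0.298
grasp_force: 2.1
```

```bash
cat > flush.py <<'E'
# distance of the rack's far top edge from its flush place, along the rack (scene view), and its end vs the stop
from station import bot
from h import *
N=np.array([.9992,.0402]);T=np.array([-.0402,.9992])
s=bot.read_camera("scene"); g=s["img"].min(2).astype(np.float32)
def samp(P):
    uv=w2pix(s,P).astype(np.float32); return cv2.remap(g,uv[:,:1].T.copy(),uv[:,1:].T.copy(),cv2.INTER_LINEAR).ravel()
ys=np.arange(-.32,.2,.001); v=samp(np.c_[.6*N+ys[:,None]*T,np.full(len(ys),.062)]); w=v>165; ed=np.where(w[1:]!=w[:-1])[0]
print("y edges",[(round(float(ys[i]),3),int(w[i+1])) for i in ed])
R=[]
for y in np.arange(-.22,.16,.02):
    xs=np.arange(.56,.60,.0005); v=samp(np.c_[xs[:,None]*N+y*T,np.full(len(xs),.036)]); i=np.where(v>200)[0]
    R.append((round(y,2),round(float((xs[i[-1]]-.582)*1e3),1) if len(i) else None))
print(R); o=bot.get_obs(); print(o["t"],o["eef_pos"].round(4),o["contact_force"].round(1))
E
python3 flush.py
```

```text
y edges [(-0.231, 1), (-0.171, 0), (-0.164, 1), (-0.099, 0), (-0.092, 1), (-0.05, 0), (-0.044, 1), (0.021, 0), (0.028, 1), (0.064, 0), (0.157, 1), (0.174, 0)]
[(np.float64(-0.22), -0.0), (np.float64(-0.2), -0.0), (np.float64(-0.18), -0.5), (np.float64(-0.16), -0.0), (np.float64(-0.14), -0.5), (np.float64(-0.12), -0.5), (np.float64(-0.1), -0.5), (np.float64(-0.08), -0.0), (np.float64(-0.06), -0.0), (np.float64(-0.04), -0.5), (np.float64(-0.02), -0.5), (np.float64(-0.0), -0.0), (np.float64(0.02), -0.5), (np.float64(0.04), -1.0), (np.float64(0.06), -1.5), (np.float64(0.08), None), (np.float64(0.1), None), (np.float64(0.12), None), (np.float64(0.14), None)]
29.7 [ 0.582  -0.2154  0.0187] [-1.1 -3.8  1.1]
```

Request:
jog_arm([
  [-6e-05,0.0018,0,0,0,0,0.3],
  [-6e-05,0.0018,0,0,0,0,0.3],
  [-6e-05,0.0018,0,0,0,0,0.3],
  [-6e-05,0.0018,0,0,0,0,0.3],
  [-6e-05,0.0018,0,0,0,0,0.3],
  [-6e-05,0.0018,0,0,0,0,0.3],
  [-6e-05,0.0018,0,0,0,0,0.3],
  [-6e-05,0.0018,0,0,0,0,0.3],
  [-6e-05,0.0018,0,0,0,0,0.3],
  [-6e-05,0.0018,0,0,0,0,0.3],
])

```text
t: 30.7
eef_pos: [0.5813, -0.1978, 0.0188]
tool_rot: [0.0, 0.693, 0.721, -0.0]
contact_force: [-0.5, -5.0, 0.9]
gripper_width: 0.298
grasp_force: 2.5
```

Request:
jog_arm([
  [-6e-05,0.0018,0,0,0,0,0.3],
  [-6e-05,0.0018,0,0,0,0,0.3],
  [-6e-05,0.0018,0,0,0,0,0.3],
  [-6e-05,0.0018,0,0,0,0,0.3],
  [-6e-05,0.0018,0,0,0,0,0.3],
  [-6e-05,0.0018,0,0,0,0,0.3],
  [-6e-05,0.0018,0,0,0,0,0.3],
  [-6e-05,0.0018,0,0,0,0,0.3],
  [-6e-05,0.0018,0,0,0,0,0.3],
  [-6e-05,0.0018,0,0,0,0,0.3],
])

```text
t: 31.7
eef_pos: [0.5806, -0.1798, 0.0188]
tool_rot: [0.0, 0.693, 0.721, -0.0]
contact_force: [-1.1, -4.9, 1.1]
gripper_width: 0.304
grasp_force: 2.5
```

Request:
jog_arm([
  [-6e-05,0.0018,0,0,0,0,0.3],
  [-6e-05,0.0018,0,0,0,0,0.3],
  [-6e-05,0.0018,0,0,0,0,0.3],
  [-6e-05,0.0018,0,0,0,0,0.3],
  [-6e-05,0.0018,0,0,0,0,0.3],
  [-6e-05,0.0018,0,0,0,0,0.3],
  [-6e-05,0.0018,0,0,0,0,0.3],
  [-6e-05,0.0018,0,0,0,0,0.3],
  [-6e-05,0.0018,0,0,0,0,0.3],
  [-6e-05,0.0018,0,0,0,0,0.3],
])

```text
t: 32.7
eef_pos: [0.5799, -0.1619, 0.0187]
tool_rot: [-0.0, 0.693, 0.721, -0.0]
contact_force: [-2.0, -5.3, 1.7]
gripper_width: 0.3
grasp_force: 2.6
```

```bash
python3 flush.py
```

```text
y edges [(-0.177, 1), (-0.117, 0), (-0.11, 1), (-0.044, 0), (-0.038, 1), (0.003, 0), (0.01, 1), (0.075, 0), (0.082, 1), (0.118, 0), (0.157, 1), (0.174, 0)]
[(np.float64(-0.22), None), (np.float64(-0.2), None), (np.float64(-0.18), None), (np.float64(-0.16), -0.0), (np.float64(-0.14), -0.0), (np.float64(-0.12), -0.0), (np.float64(-0.1), -0.0), (np.float64(-0.08), -0.0), (np.float64(-0.06), -0.0), (np.float64(-0.04), -0.5), (np.float64(-0.02), -0.0), (np.float64(-0.0), -0.0), (np.float64(0.02), -0.0), (np.float64(0.04), -0.0), (np.float64(0.06), -0.5), (np.float64(0.08), -0.5), (np.float64(0.1), -1.0), (np.float64(0.12), -3.0), (np.float64(0.14), None)]
32.75 [ 0.58   -0.1615  0.0187] [-1.4 -4.7  1.2]
```

Request:
jog_arm([
  [-8e-05,0.0018,0,0,0,0,0.3],
  [-8e-05,0.0018,0,0,0,0,0.3],
  [-8e-05,0.0018,0,0,0,0,0.3],
  [-8e-05,0.0018,0,0,0,0,0.3],
  [-8e-05,0.0018,0,0,0,0,0.3],
  [-8e-05,0.0018,0,0,0,0,0.3],
  [-8e-05,0.0018,0,0,0,0,0.3],
  [-8e-05,0.0018,0,0,0,0,0.3],
  [-8e-05,0.0018,0,0,0,0,0.3],
  [-8e-05,0.0018,0,0,0,0,0.3],
])

```text
t: 33.75
eef_pos: [0.5792, -0.1436, 0.0187]
tool_rot: [-0.0, 0.693, 0.721, -0.0]
contact_force: [0.3, -4.6, 0.6]
gripper_width: 0.301
grasp_force: 2.4
```

Request:
jog_arm([
  [-6e-05,0.0015,0,0,0,0,0.3],
  [-6e-05,0.0015,0,0,0,0,0.3],
  [-6e-05,0.0015,0,0,0,0,0.3],
  [-6e-05,0.0015,0,0,0,0,0.3],
  [-6e-05,0.0015,0,0,0,0,0.3],
  [-6e-05,0.0015,0,0,0,0,0.3],
  [-2e-05,0.0005,0,0,0,0,0.3],
  [-2e-05,0.0005,0,0,0,0,0.3],
  [-2e-05,0.0005,0,0,0,0,0.3],
  [-2e-05,0.0005,0,0,0,0,0.3],
])

```text
t: 34.75
eef_pos: [0.5789, -0.1327, 0.0187]
tool_rot: [-0.0, 0.693, 0.721, -0.0]
contact_force: [-1.3, -4.4, 1.6]
gripper_width: 0.305
grasp_force: 2.4
```

```bash
python3 flush.py|grep -v None
```

```text
y edges [(-0.148, 1), (-0.088, 0), (-0.081, 1), (-0.016, 0), (-0.009, 1), (0.033, 0), (0.039, 1), (0.105, 0), (0.111, 1), (0.147, 0), (0.157, 1), (0.174, 0)]
34.8 [ 0.5788 -0.1326  0.0187] [-0.3 -5.1  1.1]
```

Request:
jog_arm([
  [-2e-05,0.0005,0,0,0,0,0.3],
  [-2e-05,0.0005,0,0,0,0,0.3],
  [-2e-05,0.0005,0,0,0,0,0.3],
  [-2e-05,0.0005,0,0,0,0,0.3],
  [-2e-05,0.0005,0,0,0,0,0.3],
  [-2e-05,0.0005,0,0,0,0,0.3],
  [-2e-05,0.0005,0,0,0,0,0.3],
  [-2e-05,0.0005,0,0,0,0,0.3],
  [-2e-05,0.0005,0,0,0,0,0.3],
  [-2e-05,0.0005,0,0,0,0,0.3],
])

```text
t: 35.8
eef_pos: [0.5786, -0.1278, 0.0187]
tool_rot: [-0.0, 0.693, 0.721, -0.0]
contact_force: [-1.4, -5.2, 1.2]
gripper_width: 0.302
grasp_force: 2.5
```

Request:
jog_arm([
  [-2e-05,0.0004,0,0,0,0,0.3],
  [-2e-05,0.0004,0,0,0,0,0.3],
  [-2e-05,0.0004,0,0,0,0,0.3],
  [-2e-05,0.0004,0,0,0,0,0.3],
])

```text
t: 36.2
eef_pos: [0.5786, -0.1261, 0.0187]
tool_rot: [-0.0, 0.693, 0.721, -0.0]
contact_force: [-0.1, -4.2, 1.9]
gripper_width: 0.303
grasp_force: 2.4
```

Request:
jog_arm([
  [-2e-05,0.0004,0,0,0,0,0.3],
  [-2e-05,0.0004,0,0,0,0,0.3],
  [-2e-05,0.0004,0,0,0,0,0.3],
  [-2e-05,0.0004,0,0,0,0,0.3],
])

```text
t: 36.6
eef_pos: [0.5785, -0.1245, 0.0187]
tool_rot: [-0.0, 0.693, 0.721, -0.0]
contact_force: [-0.2, -4.4, 2.2]
gripper_width: 0.303
grasp_force: 2.4
```

Request:
jog_arm([
  [-2e-05,0.0004,0,0,0,0,0.3],
  [-2e-05,0.0004,0,0,0,0,0.3],
  [-2e-05,0.0004,0,0,0,0,0.3],
  [-2e-05,0.0004,0,0,0,0,0.3],
])

```text
t: 37.0
eef_pos: [0.5785, -0.1229, 0.0187]
tool_rot: [-0.0, 0.693, 0.721, -0.0]
contact_force: [-1.6, -4.8, 1.1]
gripper_width: 0.298
grasp_force: 2.4
```

Request:
jog_arm([
  [-2e-05,0.0004,0,0,0,0,0.3],
  [-2e-05,0.0004,0,0,0,0,0.3],
  [-2e-05,0.0004,0,0,0,0,0.3],
  [-2e-05,0.0004,0,0,0,0,0.3],
])

```text
t: 37.4
eef_pos: [0.5784, -0.1217, 0.0187]
tool_rot: [0.0, 0.693, 0.721, -0.0]
contact_force: [-1.0, -6.3, -0.5]
gripper_width: 0.298
grasp_force: 3.2
```

Request:
jog_arm([
  [0,0.0003,0,0,0,0,0.3],
  [0,0.0003,0,0,0,0,0.3],
  [0,0,0,0,0,0,0.3],
])

```text
t: 37.7
eef_pos: [0.5784, -0.1217, 0.0187]
tool_rot: [0.001, 0.693, 0.721, -0.0]
contact_force: [0.1, -7.9, -0.4]
gripper_width: 0.299
grasp_force: 3.5
```

Request:
jog_arm([
  [0,0.0003,0,0,0,0,0.3],
  [0,0.0003,0,0,0,0,0.3],
  [0,0,0,0,0,0,0.3],
  [0,0,0,0,0,0,0.3],
  [0,0,0,0,0,0,0.3],
  [0,0,0,0,0,0,0.3],
  [0,0,0,0,0,0,0.3],
])

```text
t: 38.4
eef_pos: [0.5784, -0.1217, 0.0188]
tool_rot: [0.001, 0.693, 0.721, -0.001]
contact_force: [0.5, -8.8, -1.4]
gripper_width: 0.301
grasp_force: 4.2
```

```bash
python3 flush.py
```

```text
y edges [(-0.137, 1), (-0.076, 0), (-0.07, 1), (-0.004, 0), (0.002, 1), (0.043, 0), (0.051, 1), (0.115, 0), (0.122, 1), (0.174, 0)]
[(np.float64(-0.22), None), (np.float64(-0.2), None), (np.float64(-0.18), None), (np.float64(-0.16), None), (np.float64(-0.14), None), (np.float64(-0.12), -0.0), (np.float64(-0.1), -0.5), (np.float64(-0.08), -0.0), (np.float64(-0.06), -0.0), (np.float64(-0.04), -0.0), (np.float64(-0.02), -0.0), (np.float64(-0.0), -0.5), (np.float64(0.02), -0.0), (np.float64(0.04), -0.0), (np.float64(0.06), -0.5), (np.float64(0.08), -1.0), (np.float64(0.1), -1.5), (np.float64(0.12), -2.0), (np.float64(0.14), -1.0)]
38.45 [ 0.5784 -0.1217  0.0188] [-0.7 -7.8 -1.3]
```

Request:
jog_arm([
  [0,0.0003,0,0,0,0,0.3],
  [0,0,0,0,0,0,0.3],
  [0,0,0,0,0,0,0.3],
  [0,0,0,0,0,0,0.3],
  [0,-0.003,0,0,0,0,0.3],
  [0.0003,-0.012,0,0,0,0,0.3],
  [0.0006,-0.015,0,0,0,0,0.3],
  [0,0,0.03,0,0,0,0.3],
  [0,0,0.03,0,0,0,0.1],
  [0,0,0.03,0,0,0,0],
])

```text
t: 39.45
eef_pos: [0.5791, -0.1508, 0.1096]
tool_rot: [-0.0, 0.693, 0.721, -0.0]
contact_force: [0.3, -0.0, 0.9]
gripper_width: 0.002
grasp_force: 0.0
```

Request:
jog_arm([
  [-0.009,0.018,0,0,0,0.1428,0],
  [-0.009,0.018,0,0,0,0.1428,0],
  [-0.009,0.018,0,0,0,0.1428,0],
  [-0.009,0.018,0,0,0,0.1428,0],
  [-0.009,0.018,0,0,0,0.1428,0],
  [-0.009,0.018,0,0,0,0.1428,0],
  [-0.009,0.018,0,0,0,0.1428,0],
  [-0.009,0.018,0,0,0,0.1428,0],
  [-0.009,0.018,0,0,0,0.1428,0],
  [-0.009,0.018,0,0,0,0.1428,0],
])

```text
t: 40.45
eef_pos: [0.4893, 0.0302, 0.109]
tool_rot: [0.0, 0.049, 0.999, 0.0]
contact_force: [0.5, 0.6, 0.1]
gripper_width: -0.002
grasp_force: 0.0
```

Request:
jog_arm([
  [0,0,0,0,0,0.1428,0],
  [0,0,0,0,0,0,0],
])

```text
t: 40.65
eef_pos: [0.4895, 0.0301, 0.109]
tool_rot: [0.0, -0.021, 1.0, 0.0]
contact_force: [-0.2, 0.4, -0.2]
gripper_width: 0.006
grasp_force: 0.0
```

```bash
python3 flush.py; python3 ends.py
```

```text
y edges [(-0.137, 1), (-0.076, 0), (-0.07, 1), (-0.004, 0), (0.002, 1), (0.043, 0), (0.051, 1), (0.115, 0), (0.122, 1), (0.174, 0)]
[(np.float64(-0.22), None), (np.float64(-0.2), None), (np.float64(-0.18), None), (np.float64(-0.16), None), (np.float64(-0.14), None), (np.float64(-0.12), -0.5), (np.float64(-0.1), -0.0), (np.float64(-0.08), -0.0), (np.float64(-0.06), -0.0), (np.float64(-0.04), -0.0), (np.float64(-0.02), -0.0), (np.float64(-0.0), -0.5), (np.float64(0.02), -0.0), (np.float64(0.04), -0.0), (np.float64(0.06), -0.5), (np.float64(0.08), -1.0), (np.float64(0.1), -1.0), (np.float64(0.12), -2.0), (np.float64(0.14), -1.0)]
40.7 [0.4897 0.0296 0.109 ] [-0.3 -0.4 -0. ]
scene 0.55 [(0.03, 1), (0.043, 0), (0.051, 1), (0.066, 0), (0.078, 1), (0.09, 0), (0.103, 1), (0.117, 0), (0.127, 1), (0.138, 0), (0.159, 1), (0.174, 0)]
scene 0.568 [(0.02, 0), (0.028, 1), (0.045, 0), (0.049, 1), (0.068, 0), (0.077, 1), (0.092, 0), (0.102, 1), (0.118, 0), (0.122, 1), (0.141, 0), (0.151, 1), (0.176, 0)]
scene 0.586 [(0.029, 1), (0.068, 0), (0.078, 1), (0.092, 0), (0.102, 1), (0.141, 0), (0.152, 1), (0.176, 0)]
scene 0.6 [(0.043, 0), (0.051, 1), (0.115, 0), (0.122, 1), (0.174, 0)]
top 0.55 [(-0.29, 1), (-0.288, 0), (0.151, 1), (0.157, 0)]
top 0.568 [(-0.29, 1), (-0.288, 0), (0.129, 1), (0.157, 0), (0.158, 1), (0.176, 0)]
top 0.586 [(-0.292, 1), (-0.289, 0), (0.124, 1), (0.176, 0)]
top 0.6 [(-0.291, 1), (-0.289, 0), (0.126, 1), (0.138, 0), (0.152, 1), (0.175, 0)]
[0.48974812 0.02931484 0.10882982]
```

Request:
jog_arm([
  [0,0,-0.025,0,0,0,0],
  [0,0,-0.025,0,0,0,0],
  [0,0,-0.02,0,0,0,0],
  [0,0,-0.012,0,0,0,0],
  [0,0,-0.0075,0,0,0,0],
  [0.004,0,0,0,0,0,0],
  [0.005,0,0,0,0,0,0],
  [0.005,0.001,0,0,0,0,0],
  [0.005,0,0,0,0,0,0],
  [0.003,0,0,0,0,0,0],
])

```text
t: 41.8
eef_pos: [0.5126, 0.0314, 0.0197]
tool_rot: [0.001, -0.02, 1.0, 0.0]
contact_force: [-0.9, 0.7, -0.1]
gripper_width: -0.005
grasp_force: 0.0
```

Request:
jog_arm([
  [0.0008,0,0,0,0,0,0],
  [0.0005,0,0,0,0,0,0],
  [0.0005,0,0,0,0,0,0],
  [0.0005,0,0,0,0,0,0],
  [0.0005,0,0,0,0,0,0],
  [0.0005,0,0,0,0,0,0],
  [0.0005,0,0,0,0,0,0],
  [0.0005,0,0,0,0,0,0],
])

```text
t: 42.6
eef_pos: [0.5157, 0.0312, 0.0192]
tool_rot: [-0.0, -0.02, 1.0, 0.0]
contact_force: [-0.6, -0.2, 0.5]
gripper_width: 0.004
grasp_force: 0.0
```

Request:
jog_arm([
  [0.0005,0,0,0,0,0,0],
  [0.0005,0,0,0,0,0,0],
  [0.0005,0,0,0,0,0,0],
  [0.0005,0,0,0,0,0,0],
  [0.0005,0,0,0,0,0,0],
  [0.0005,0,0,0,0,0,0],
  [0.0005,0,0,0,0,0,0],
  [0.0005,0,0,0,0,0,0],
  [0.0005,0,0,0,0,0,0],
  [0.0005,0,0,0,0,0,0],
])

```text
t: 43.6
eef_pos: [0.5208, 0.0312, 0.0192]
tool_rot: [-0.0, -0.02, 1.0, -0.0]
contact_force: [-0.3, -0.1, -1.1]
gripper_width: -0.0
grasp_force: 0.0
```

Request:
jog_arm([
  [0.0004,0,0,0,0,0,0],
  [0.0004,0,0,0,0,0,0],
  [0.0004,0,0,0,0,0,0],
  [0.0004,0,0,0,0,0,0],
])

```text
t: 44.0
eef_pos: [0.5223, 0.0312, 0.0192]
tool_rot: [-0.0, -0.02, 1.0, 0.0]
contact_force: [1.0, -0.6, 0.0]
gripper_width: -0.002
grasp_force: 0.0
```

Request:
jog_arm([
  [0.0004,0,0,0,0,0,0],
  [0.0004,0,0,0,0,0,0],
  [0.0004,0,0,0,0,0,0],
  [0.0004,0,0,0,0,0,0],
])

```text
t: 44.4
eef_pos: [0.5235, 0.0312, 0.0191]
tool_rot: [-0.0, -0.02, 1.0, 0.0]
contact_force: [-1.9, 0.4, 1.0]
gripper_width: -0.004
grasp_force: 0.8
```

Request:
jog_arm([
  [0.0004,0,0,0,0,0,0],
  [0.0004,0,0,0,0,0,0],
  [0.0004,0,0,0,0,0,0],
  [0.0003,0,0,0,0,0,0],
])

```text
t: 44.8
eef_pos: [0.5235, 0.0312, 0.0188]
tool_rot: [-0.002, -0.02, 1.0, 0.0]
contact_force: [-6.5, -0.4, 3.8]
gripper_width: -0.001
grasp_force: 3.3
```

Request:
jog_arm([
  [0.0003,0,0,0,0,0,0],
  [0.0003,0,0,0,0,0,0],
  [0.0002,0,0,0,0,0,0],
  [0,0,0,0,0,0,0],
  [0,0,0,0,0,0,0],
  [0,0,0,0,0,0,0],
  [0,0,0,0,0,0,0],
  [0,0,0,0,0,0,0],
  [0,0,0,0,0,0,0],
  [0,0,0,0,0,0,0],
])

```text
t: 45.8
eef_pos: [0.5235, 0.0311, 0.0186]
tool_rot: [-0.003, -0.02, 1.0, 0.0]
contact_force: [-7.3, 0.4, 3.3]
gripper_width: -0.003
grasp_force: 3.9
```

```bash
python3 flush.py
```

```text
y edges [(-0.137, 1), (-0.076, 0), (-0.07, 1), (-0.004, 0), (0.002, 1), (0.043, 0), (0.051, 1), (0.115, 0), (0.122, 1), (0.174, 0)]
[(np.float64(-0.22), None), (np.float64(-0.2), None), (np.float64(-0.18), None), (np.float64(-0.16), None), (np.float64(-0.14), None), (np.float64(-0.12), -0.5), (np.float64(-0.1), -0.5), (np.float64(-0.08), -0.5), (np.float64(-0.06), -0.0), (np.float64(-0.04), -0.0), (np.float64(-0.02), -0.5), (np.float64(-0.0), -0.5), (np.float64(0.02), -0.0), (np.float64(0.04), -0.0), (np.float64(0.06), -0.5), (np.float64(0.08), -0.5), (np.float64(0.1), -1.5), (np.float64(0.12), -2.0), (np.float64(0.14), -1.0)]
45.85 [0.5235 0.0311 0.0187] [-8.6  0.1  4.2]
```

Request:
jog_arm([
  [0.0003,0,0,0,0,0,0],
  [0,0,0,0,0,0,0],
  [0,0,0,0,0,0,0],
  [0,0,0,0,0,0,0],
  [0,0,0,0,0,0,0],
  [0,0,0,0,0,0,0],
])

```text
t: 46.45
eef_pos: [0.5236, 0.0311, 0.0186]
tool_rot: [-0.003, -0.02, 1.0, 0.0]
contact_force: [-7.9, 1.3, 4.9]
gripper_width: 0.003
grasp_force: 4.1
```

Request:
jog_arm([
  [-0.001,0,0,0,0,0,0],
  [-0.002,0,0,0,0,0,0],
  [-0.004,0,0,0,0,0,0],
  [-0.012,0,0,0,0,0,0],
  [-0.015,0,0,0,0,0,0],
  [-0.01,0,0.02,0,0,0,0],
  [0,0,0.04,0,0,0,0],
  [0,0,0.04,0,0,0,0],
  [0,0,0.03,0,0,0,0],
  [0,0,0,0,0,0,0],
])

```text
t: 47.45
eef_pos: [0.485, 0.0316, 0.153]
tool_rot: [0.004, -0.02, 1.0, 0.001]
contact_force: [0.1, 0.5, 0.0]
gripper_width: -0.005
grasp_force: 0.0
```

```bash
python3 flush.py; python3 ends.py | grep top
```

```text
y edges [(-0.137, 1), (-0.076, 0), (-0.07, 1), (-0.005, 0), (0.002, 1), (0.043, 0), (0.051, 1), (0.115, 0), (0.123, 1), (0.174, 0)]
[(np.float64(-0.22), None), (np.float64(-0.2), None), (np.float64(-0.18), None), (np.float64(-0.16), None), (np.float64(-0.14), None), (np.float64(-0.12), -0.0), (np.float64(-0.1), -0.0), (np.float64(-0.08), -0.0), (np.float64(-0.06), -0.0), (np.float64(-0.04), -0.0), (np.float64(-0.02), -0.0), (np.float64(-0.0), -0.0), (np.float64(0.02), -0.0), (np.float64(0.04), 0.5), (np.float64(0.06), -0.0), (np.float64(0.08), 0.5), (np.float64(0.1), -0.0), (np.float64(0.12), -0.0), (np.float64(0.14), -0.0)]
47.5 [0.4836 0.0316 0.151 ] [ 0.1 -0.2 -0.2]
top 0.55 [(-0.29, 1), (-0.288, 0), (0.151, 1), (0.157, 0)]
top 0.568 [(-0.29, 1), (-0.288, 0), (0.132, 1), (0.143, 0), (0.144, 1), (0.157, 0), (0.158, 1), (0.176, 0)]
top 0.586 [(-0.292, 1), (-0.289, 0), (0.128, 1), (0.175, 0)]
top 0.6 [(-0.291, 1), (-0.289, 0), (0.126, 1), (0.138, 0), (0.152, 1), (0.175, 0)]
```

The rack reads flush everywhere. Before release the left end read slightly off, and there's time to spare, so I'll press once more a little left of centre to be sure.

Request:
jog_arm([
  [0,0.02,-0.03,0,0,0,0],
  [0,0.005,-0.035,0,0,0,0],
  [0,0,-0.03,0,0,0,0],
  [0,0,-0.02,0,0,0,0],
  [0,0,-0.012,0,0,0,0],
  [0.006,0,-0.005,0,0,0,0],
  [0.008,0,0,0,0,0,0],
  [0.008,0,0,0,0,0,0],
  [0.006,0,0,0,0,0,0],
  [0.003,0,0,0,0,0,0],
])

```text
t: 48.6
eef_pos: [0.5152, 0.0564, 0.018]
tool_rot: [0.001, -0.02, 1.0, 0.0]
contact_force: [0.3, 0.1, -0.3]
gripper_width: 0.001
grasp_force: 0.0
```

Request:
jog_arm([
  [0.0005,0,0,0,0,0,0],
  [0.0005,0,0,0,0,0,0],
  [0.0005,0,0,0,0,0,0],
  [0.0005,0,0,0,0,0,0],
  [0.0005,0,0,0,0,0,0],
  [0.0005,0,0,0,0,0,0],
  [0.0005,0,0,0,0,0,0],
])

```text
t: 49.3
eef_pos: [0.517, 0.0562, 0.0172]
tool_rot: [-0.0, -0.02, 1.0, 0.0]
contact_force: [0.9, 0.2, -0.2]
gripper_width: 0.0
grasp_force: 0.0
```

Request:
jog_arm([
  [0.0005,0,0,0,0,0,0],
  [0.0005,0,0,0,0,0,0],
  [0.0005,0,0,0,0,0,0],
  [0.0005,0,0,0,0,0,0],
  [0.0005,0,0,0,0,0,0],
  [0.0005,0,0,0,0,0,0],
  [0.0005,0,0,0,0,0,0],
  [0.0005,0,0,0,0,0,0],
])

```text
t: 50.1
eef_pos: [0.5211, 0.0562, 0.0172]
tool_rot: [0.0, -0.02, 1.0, 0.0]
contact_force: [0.2, 0.9, -0.4]
gripper_width: 0.002
grasp_force: 0.0
```

Request:
jog_arm([
  [0.0004,0,0,0,0,0,0],
  [0.0004,0,0,0,0,0,0],
  [0.0004,0,0,0,0,0,0],
  [0.0004,0,0,0,0,0,0],
])

```text
t: 50.5
eef_pos: [0.5226, 0.0562, 0.0172]
tool_rot: [-0.0, -0.02, 1.0, 0.0]
contact_force: [-0.2, -0.5, -0.3]
gripper_width: 0.0
grasp_force: 0.0
```

Request:
jog_arm([
  [0.0004,0,0,0,0,0,0],
  [0.0004,0,0,0,0,0,0],
  [0.0004,0,0,0,0,0,0],
  [0.0004,0,0,0,0,0,0],
])

```text
t: 50.9
eef_pos: [0.5227, 0.0561, 0.0169]
tool_rot: [-0.001, -0.02, 1.0, 0.0]
contact_force: [-6.4, 0.0, 3.3]
gripper_width: 0.002
grasp_force: 3.0
```

Request:
jog_arm([
  [0.0003,0,0,0,0,0,0],
  [0.0003,0,0,0,0,0,0],
  [0.0003,0,0,0,0,0,0],
  [0,0,0,0,0,0,0],
  [0,0,0,0,0,0,0],
  [0,0,0,0,0,0,0],
  [0,0,0,0,0,0,0],
  [0,0,0,0,0,0,0],
  [0,0,0,0,0,0,0],
  [0,0,0,0,0,0,0],
])

```text
t: 51.9
eef_pos: [0.5226, 0.0561, 0.0167]
tool_rot: [-0.002, -0.02, 1.0, 0.0]
contact_force: [-7.4, -0.4, 4.3]
gripper_width: 0.003
grasp_force: 3.6
```

```bash
python3 flush.py
```

```text
y edges [(-0.137, 1), (-0.076, 0), (-0.07, 1), (-0.005, 0), (0.002, 1), (0.043, 0), (0.051, 1), (0.115, 0), (0.123, 1), (0.174, 0)]
[(np.float64(-0.22), None), (np.float64(-0.2), None), (np.float64(-0.18), None), (np.float64(-0.16), None), (np.float64(-0.14), None), (np.float64(-0.12), -0.5), (np.float64(-0.1), -0.0), (np.float64(-0.08), -0.0), (np.float64(-0.06), -0.0), (np.float64(-0.04), -0.0), (np.float64(-0.02), -0.0), (np.float64(-0.0), -0.5), (np.float64(0.02), -0.0), (np.float64(0.04), -0.0), (np.float64(0.06), -0.0), (np.float64(0.08), -0.0), (np.float64(0.1), -0.0), (np.float64(0.12), -0.5), (np.float64(0.14), -0.0)]
51.95 [0.5226 0.0561 0.0167] [-8.  -0.3  5.1]
```

Request:
jog_arm([
  [0.0004,0,0,0,0,0,0],
  [0,0,0,0,0,0,0],
  [0,0,0,0,0,0,0],
  [0,0,0,0,0,0,0],
  [0,0,0,0,0,0,0],
  [0,0,0,0,0,0,0],
])

```text
t: 52.55
eef_pos: [0.5226, 0.0561, 0.0166]
tool_rot: [-0.003, -0.02, 1.0, 0.0]
contact_force: [-8.9, -0.5, 4.2]
gripper_width: 0.001
grasp_force: 4.1
```

Request:
jog_arm([
  [-0.001,0,0,0,0,0,0],
  [-0.002,0,0,0,0,0,0],
  [-0.004,0,0,0,0,0,0],
  [-0.012,0,0,0,0,0,0],
  [-0.015,0,0,0,0,0,0],
  [-0.01,0,0.02,0,0,0,0],
  [0,0,0.03,0,0,0,0],
  [0,0,0.03,0,0,0,0],
  [0,0,0,0,0,0,0],
  [0,0,0,0,0,0,0],
])

```text
t: 53.55
eef_pos: [0.4815, 0.0566, 0.0977]
tool_rot: [0.001, -0.02, 1.0, 0.001]
contact_force: [-0.4, -0.0, -0.1]
gripper_width: 0.001
grasp_force: 0.0
```

```bash
python3 flush.py
```

```text
y edges [(-0.137, 1), (-0.076, 0), (-0.07, 1), (-0.005, 0), (0.002, 1), (0.043, 0), (0.051, 1), (0.115, 0), (0.123, 1), (0.174, 0)]
[(np.float64(-0.22), None), (np.float64(-0.2), None), (np.float64(-0.18), None), (np.float64(-0.16), None), (np.float64(-0.14), None), (np.float64(-0.12), -0.0), (np.float64(-0.1), -0.0), (np.float64(-0.08), -0.0), (np.float64(-0.06), -0.0), (np.float64(-0.04), -0.0), (np.float64(-0.02), -0.0), (np.float64(-0.0), -0.0), (np.float64(0.02), -0.0), (np.float64(0.04), -0.0), (np.float64(0.06), -0.0), (np.float64(0.08), -0.0), (np.float64(0.1), -0.0), (np.float64(0.12), -0.0), (np.float64(0.14), -0.0)]
53.6 [0.4809 0.0564 0.0969] [-0.9  0.1 -0.2]
```

```bash
python3 -c "
from station import bot
print(bot.hand_in())"
```

```text
the job is handed in; nothing more can be done
None
```

I pushed the rack flush on the rail, slid it against the end stop and pressed it home, each with about 8–9 N at the tool, then handed it in at about 54 s with the arm clear; the hand-in gave no verdict. On the first approach the fingertips, about 40 mm higher than `bot.tip_reach` implied, touched a vial at about 4 N without visibly moving the rack, and I made one extra press on the rail at the end.

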